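Chuck the tall control vial and pack the kit case

ROBOT

A 7-joint arm with a two-finger parallel gripper is mounted at the origin on the work surface. World frame = base frame: x ahead of the robot, y to its left, z up, the work surface at z = 0. Lengths are in m, angles in rad, forces in N, time in s.
With the tool pointing down it reaches from about 0.425 to 0.875 m from the base axis. Payload 4.7 kg.
Tool frame: the origin (TCP) lies between the finger pads; the fingertips stand 8 mm ahead of it and the grasp point (between the pads) lies 11 mm behind it (arm.tip_reach is the distance from the TCP to the fingertips, in m); x points along the fingers, y is the direction in which the jaws open and shut, and the axes are right-handed (so a half turn about x gives the same grasp; the last joint's range is limited). The gripper opens to 85 mm and grips with 20 to 120 N. Pads are 22 mm wide; open, the fingers measure 114 mm over their backs; the gripper's body (76 mm by 85 mm) begins 54 mm behind the grasp point. The pads swing forward as they close: fully open they stand 13 mm farther back than shut.
Start: joints at [-1.332, 0.321, -0.07, 1.45, 0.023, 1.371, -0.057], TCP at [0.145, 0.634, 0.206] pointing down, gripper open.
Joint ranges: [-2.86, 2.86], [-0.3, 2.09], [-1.38, 1.24], [0.06, 2.45], [-1.56, 4.7], [0.09, 2.05], [-2.69, 2.69]. Speed limits (rad/s): [2.57, 2.57, 3.14, 3.14, 3.14, 3.14, 3.14].

INTERFACE

Orientations are given as a unit quaternion [x, y, z, w].
In Python, from plant import arm, optics, job gives the robot as it stands.
- The arm moves only by the tool drive_tool, never from a script. Its argument "series" is a list of rows, each a list of 2 entries, a list of its own where there are three numbers: the shift along the world's x, y, z in mm, then the turn, a rotation vector about the world's x, y, z in degrees. A call has 1 to 5 rows; each row shifts and turns the commanded pose from where the row before left it; what a row does not reach is not made up. A row lasts 1/10 s, in which the tool goes at most 50 mm and 8.59 degrees, less where a joint would pass 70% of its speed; a pose out of reach is approached as far as the arm can. A call is refused whole if a number of a shift passes 50 or a number of a turn 8.59, either way. A call with a gripper value outside its range is refused whole. "grip" is the opening, from 0 (shut) to 1 (fully open), set as the call begins (left out, the last holds). The fingers move at their own pace and stop on an object; "force" is the grip in N (left out, the last holds). Time passes only in rows, so rows that do not move let the fingers close. It gives the time, the measured TCP pose, the force and the opening at its end, in the units of the state.
- arm.get_state(): the state, without advancing time (a new reading comes with each control period).
- optics.capture(name): name is "side" or "top"; returns a dict with "frame" (384x512x3 uint8, red, green, blue), "fx", "fy", "cx", "cy" (pixels), "camera_from_world" (4x4, takes a point from world to camera coordinates). Camera axes: x right, y down, z forward; pixel columns grow to the right and rows downward; lengths in m; the calibration is good to about 2 mm. A picture is of the moment at which its call begins. There is no depth.
- job.finish_job(): hands the job in, once; it reports no verdict.
The state is a dict: "clock": time; "joints": joint angles; "joint_vel": joint speeds; "joint_torque": joint torques, N m; "tcp_pos": TCP position; "tool_rot": TCP orientation; "ft_force": force on the tool from outside, world axes, zero at the start; "wrist_torque": the same for the moment, N m; "width": opening from 0.0 (shut) to 1.0 (fully open).
Only numpy, scipy, OpenCV 4.12 (cv2) and the standard library are available. Lean on these libraries where they do the work, as an engineer would, in place of code of your own. Each camera call takes 0.05 s, during which the arm holds its last target. There are 200 camera calls.

TASK

Set up the control run: first stand the tall control vial upright in the mixer's open chuck, right down on its floor, and turn the sleeve clockwise until all three jaws grip it firmly. Then open the hinged kit case, stand every small vial that is on the bench upright in a pocket of its tray, and close the lid fully; leave the other things on the bench where they are.

Things in the scene. Friction and masses are not known exactly. Their poses are not given: they have to be found in the camera images.
- mixer: Laboratory vial mixer, fixed: white housing 160 (x) x 140 (y) x 60 mm high, carrying an upright steel three-jaw chuck on its top centre. Origin: centre of the housing's underside on the bench, straight below the chuck's axis; z up, yaw varies.
- chuck_floor (a point): Centre of the chuck's inner floor, on its vertical axis, 66 mm above the bench; the vial's foot stands on it. Fully open, the three jaws leave a round space of 34 mm diameter; the jaws end 104 mm above the bench, 38 mm above the floor.
- sleeve_grip (a point): Point on the chuck's axis, 86 mm above the bench, at the height to grip the knurled sleeve: a round steel sleeve of 58 mm outer diameter reaching from 65 to 99 mm above the bench (tall vial in place: its cap top is 138 mm above the bench). It is free all round.
- sleeve (a joint): Sleeve turn, rad: 0 fully open, grows clockwise seen from above, stop at 2.5. Starts at 0 to 0.4. Friction 0.2 N m; stays where left. Each rad moves all three jaws 2.5 mm inwards together; they meet the 24 mm tall vial at about 2.0 rad, centring it; turn on until it stops or nearly to 2.5. Needs more than one grasp.
- jaw0: Jaw 0 of the chuck: dark steel bar 7 x 10 x 34 mm; moves radially with the sleeve. Origin on the chuck's axis at the foot of the jaws when open (it shifts with the jaw), its own +x points outwards to the jaw.
- jaw1: Jaw 1 of the chuck: dark steel bar 7 x 10 x 34 mm; moves radially with the sleeve. Origin on the chuck's axis at the foot of the jaws when open (it shifts with the jaw), its own +x points outwards to the jaw.
- jaw2: Jaw 2 of the chuck: dark steel bar 7 x 10 x 34 mm; moves radially with the sleeve. Origin on the chuck's axis at the foot of the jaws when open (it shifts with the jaw), its own +x points outwards to the jaw.
- tall_vial: The tall slim control vial: amber glass with purple cap, 24 mm diameter, 72 mm high, 60 g, weighted foot. Origin: centre of its underside, z up. Stands on the bench at the start.
- vial0: A small control vial: amber glass with purple cap, 26 mm diameter, 46 mm high, 50 g, weighted foot. Origin: centre of its underside, z up. Stands on the bench at the start; two to four of these are present (None when absent).
- vial1: A small control vial: amber glass with purple cap, 26 mm diameter, 46 mm high, 50 g, weighted foot. Origin: centre of its underside, z up. Stands on the bench at the start; two to four of these are present (None when absent).
- vial2: A small control vial: amber glass with purple cap, 26 mm diameter, 46 mm high, 50 g, weighted foot. Origin: centre of its underside, z up. Stands on the bench at the start; two to four of these are present (None when absent).
- vial3: A small control vial: amber glass with purple cap, 26 mm diameter, 46 mm high, 50 g, weighted foot. Origin: centre of its underside, z up. Stands on the bench at the start; two to four of these are present (None when absent).
- case: Grey hinged clamshell case, fixed. Tray 92 (x) x 192 (y) x 28 mm high, walls and floor 4 mm; inside, a white insert (top 20 mm above the bench) leaves four square pockets down to the floor, 44 mm along x, 43 mm along y, centred at x = 0, y = -69, -23, 23, 69 mm. Origin: centre of its underside, z up, yaw varies; hinge along its +x rim, away from the robot.
- case_hinge (a point): Middle of the lid's hinge line (parallel to the case's y axis), 28 mm above the bench.
- lid (a joint): Lid angle, rad: 0 closed, 1.95 fully open (leaning back). The lid is a shell 92 x 192 x 30 mm; closed, its top is 58 mm above the bench and the case is 50 mm high inside. A stiff hinge (0.13 N m) holds it wherever it is left. Starts at 0 to 0.15.
- lid_tab (a point): Grip point on the lid's tab, a block 20 mm wide (along the case's y), 30 mm long, 12 mm thick, in the middle of the lid's front. It lies 19 mm out from the front wall, 111 mm from the hinge; closed, 40 mm above the bench. Its frame turns with the lid. Pinched by its two sides, the tab can swivel between the fingers.
- jar: Bystander: white plastic screw jar, 48 mm diameter, 55 mm high. Origin under its centre.
- tape: Bystander: roll of paper tape lying flat, 60 mm diameter, 18 mm high. Origin under its centre.
- dish: Bystander: clear flat dish, 90 mm diameter, 15 mm high. Origin under its centre.
Mind the look-alikes: they are no part of the job. What is shaped like the vial3 but red or yellow is not meant.

How it is judged:
On the way, in this order (a step that is already met when the one before it is completed fails the run):
1. The tall vial stands in the chuck and all three jaws grip it (horizontal distance between tall_vial and chuck_floor below 0.004 m and z of tall_vial in the frame of chuck_floor below 0.004 m and angle between tall_vial's own z axis and vertical below 0.08 rad and value of joint sleeve above 1.7 rad and contact force between each of jaw0, jaw1, jaw2 and tall_vial above 2 N), for 0.3 s.
2. Every small vial stands upright in a pocket of the case, the lid still open (x of vial0 in the frame of case between -0.042 and 0.042 m and y of vial0 in the frame of case between -0.092 and 0.092 m and z of each of vial0, vial1, vial2, vial3 in the frame of case below 0.009 m and angle between each of vial0, vial1, vial2, vial3's own z axis and vertical below 0.15 rad and x of vial1 in the frame of case between -0.042 and 0.042 m and y of vial1 in the frame of case between -0.092 and 0.092 m and x of vial2 in the frame of case between -0.042 and 0.042 m and y of vial2 in the frame of case between -0.092 and 0.092 m and x of vial3 in the frame of case between -0.042 and 0.042 m and y of vial3 in the frame of case between -0.092 and 0.092 m and value of joint lid above 0.5 rad), for 0.2 s.
3. The lid is closed over the vials (x of vial0 in the frame of case between -0.042 and 0.042 m and y of vial0 in the frame of case between -0.092 and 0.092 m and z of each of vial0, vial1, vial2, vial3 in the frame of case below 0.009 m and angle between each of vial0, vial1, vial2, vial3's own z axis and vertical below 0.15 rad and x of vial1 in the frame of case between -0.042 and 0.042 m and y of vial1 in the frame of case between -0.092 and 0.092 m and x of vial2 in the frame of case between -0.042 and 0.042 m and y of vial2 in the frame of case between -0.092 and 0.092 m and x of vial3 in the frame of case between -0.042 and 0.042 m and y of vial3 in the frame of case between -0.092 and 0.092 m and value of joint lid below 0.06 rad), for 0.2 s.
At the end, for the whole second after the job is handed in: Tall vial on the chuck floor (4 mm, on axis within 4 mm, tilt < 0.08 rad), sleeve past 1.7 rad, each jaw pressing it with > 2 N; every present small vial on the floor of a pocket, tilt < 0.15 rad; lid under 0.06 rad; all at rest (all of step 1 and all of step 3 and linear speed of each of tall_vial, vial0, vial1, vial2, vial3 below 0.03 m/s); the robot touches nothing.
It fails at once if A bystander is pushed more than 40 mm from its place (distance of any of jar, tape, dish from where it was at the start of the episode above 0.04 m).
Of vial0, vial1, vial2, vial3 only 2 to 4 are there at a start; the rules pass over those that are not, and their reading is None.
At some moment in a run one of vial0, vial1, vial2, vial3 may be knocked a few centimetres aside while the robot is not near it.
It also fails if it takes over 210 s, if anything falls off the work surface, if the arm or the gripper's body presses on something with over 40 N, if the wrist force passes 120 N, or if a joint passes its speed limit or range.

## Working session

There is one attempt and no reset: what is moved stays moved. The work goes in short steps, Python scripts to look and compute and a tool call to move; the robot and the scene stay as the last step left them, time stands still between calls to the robot, and variables do not carry over. Pictures are saved under pics/ and viewed, about 12 in all and at most 16, crops included, and the job is handed in when it is done.

Besides the shell and the picture viewer there is one more tool, called after "Emit:" as name(argument=value, ...) on one line, values as JSON. drive_tool: Moves the arm, as the interface text tells. Its arguments: {"type":"object","properties":{"series":{"type":"array","items":{"type":"array"}},"grip":{"type":"number"},"force":{"type":"number"}},"required":["series"]}

```bash
ls; mkdir -p pics; cat > h.py <<'E'
import numpy as np, cv2
from plant import arm, optics, job
def cap(n):
    return optics.capture(n)
def save(img,name,crop=None,s=1):
    im=img[:,:,::-1]
    if crop: u0,v0,u1,v1=crop; im=im[v0:v1,u0:u1]
    im=cv2.resize(im,None,fx=s,fy=s,interpolation=cv2.INTER_CUBIC)
    cv2.imwrite('pics/'+name,im)
def ray(c,u,v):
    T=np.array(c['camera_from_world']);R=T[:3,:3];t=T[:3,3]
    o=-R.T@t; d=R.T@np.array([(u-c['cx'])/c['fx'],(v-c['cy'])/c['fy'],1.]); return o,d
def onz(c,u,v,z):
    o,d=ray(c,u,v); return o+d*(z-o[2])/d[2]
def proj(c,p):
    T=np.array(c['camera_from_world']);q=T[:3,:3]@np.array(p)+T[:3,3]
    return np.array([c['fx']*q[0]/q[2]+c['cx'],c['fy']*q[1]/q[2]+c['cy']])
def st():
    s=arm.get_state(); 
    from scipy.spatial.transform import Rotation as R
    print({k:np.round(s[k],3).tolist() for k in ('clock','joints','tcp_pos','ft_force','width')}); print('toolaxes\n',np.round(R.from_quat(s['tool_rot']).as_matrix(),3))
E
python3 - <<'E'
from h import *
import pickle
st()
a=cap('top');b=cap('side')
pickle.dump((a,b),open('p0.pkl','wb'))
for n,c in (('top',a),('side',b)):
    print(n,c['fx'],c['cx'],c['cy'],ray(c,256,192)); 
im=np.vstack([a['frame'],b['frame']])
save(a['frame'],'t0.png',None,1.5);save(b['frame'],'s0.png',None,1.5)
E
```

```text
pics
{'clock': 0.0, 'joints': [-1.332, 0.322, -0.07, 1.452, 0.023, 1.371, -0.057], 'tcp_pos': [0.145, 0.633, 0.204], 'ft_force': [-0.617, -0.174, 0.725], 'width': 0.998}
toolaxes
 [[-0.     0.223  0.975]
 [-0.002  0.975 -0.223]
 [-1.    -0.002  0.   ]]
top 426.9011890693356 256.02495469074415 196.50417135602675 (array([ 0.47662203, -0.01044773,  1.02569072]), array([ 0.0851516 ,  0.00509057, -0.99641087]))
side 396.6195589429768 255.82361631325813 194.74317278047616 (array([ 0.18596997, -0.43524471,  0.6986849 ]), array([ 0.43933637,  0.52510406, -0.72890144]))
```

View pics/t0.png

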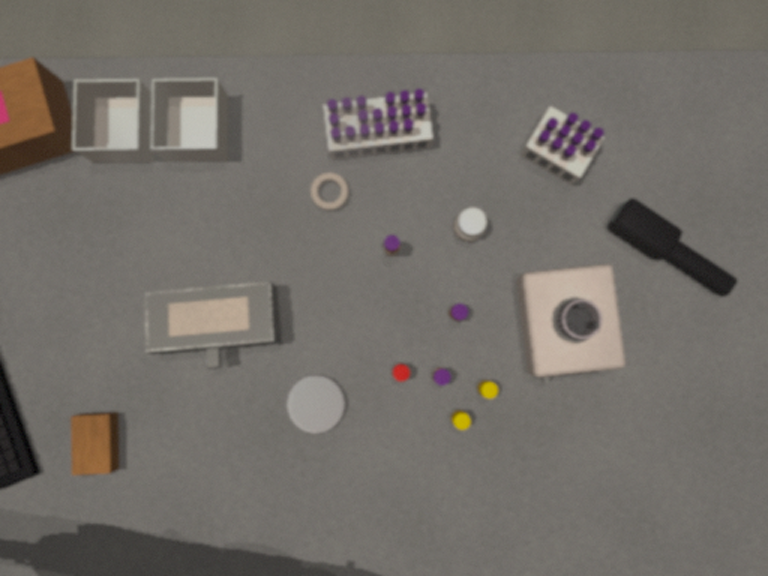

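View pics/s0.png

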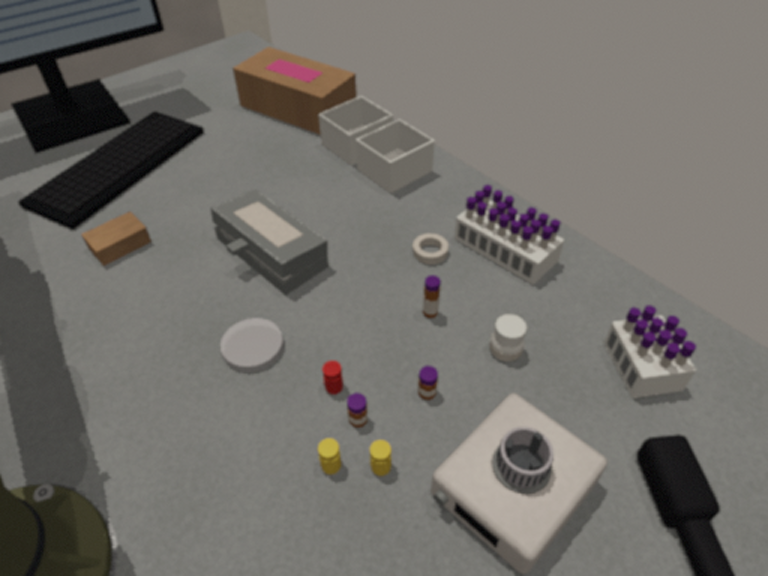

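Top view at 1.5x scale: the tall vial is at (392,243), since it is the long one in the side view at (432,297). The purple small vials are at (460,312) and (443,376). Look-alikes are red (401,372), yellow (489,390) and (462,421), plus the tube racks at the back. The case is at (210,317) with its tab at (212,358), and the chuck is at (580,319).

```bash
cat >> h.py <<'E'
def purple(c):
    h=cv2.cvtColor(c['frame'],cv2.COLOR_RGB2HSV)
    m=cv2.inRange(h,(125,70,40),(160,255,255))
    n,l,s,ce=cv2.connectedComponentsWithStats(m)
    return [(s[i,4],ce[i]) for i in range(1,n) if s[i,4]>25]
def tri(c1,p1,c2,p2):
    (o1,d1),(o2,d2)=ray(c1,*p1),ray(c2,*p2)
    A=np.stack([d1,-d2],1); k=np.linalg.lstsq(A,o2-o1,rcond=None)[0]
    a,b=o1+k[0]*d1,o2+k[1]*d2
    return (a+b)/2,np.linalg.norm(a-b)
E
python3 - <<'E'
from h import *
import pickle
a,b=pickle.load(open('p0.pkl','rb'))
pa=[p for _,p in purple(a) if p[1]>140]; pb=[p for _,p in purple(b) if p[0]<310 and p[1]>170]
print(np.round(pa,1).tolist(),np.round(pb,1).tolist())
for p in pa:
    for q in pb:
        x,e=tri(a,p,b,q)
        if e<.012: print(np.round(p,1),np.round(q,1),np.round(x,4),round(e,4), 'base xy @z39/62',np.round(onz(a,*p,.039)[:2],4),np.round(onz(a,*p,.064)[:2],4))
g=cv2.cvtColor(a['frame'],cv2.COLOR_RGB2GRAY)
# jar etc rough
for n,p,z in (('jar',(472,222),.055),('tape',(329,191),.018),('dish',(316,404),.015),('chuck',(580,318),.099),('red',(401,372),.046),('y1',(489,390),.046),('y2',(462,421),.046)):
    print(n,np.round(onz(a,p[0]/1.5,p[1]/1.5,z),3))
for n,p in (('lid corners',[(145,292),(271,284),(274,340),(147,351)]),):
    for q in p: print(n,np.round(onz(a,q[0]/1.5,q[1]/1.5,.058),4))
print('tab',onz(a,212/1.5,358/1.5,.046))
for q in [(523,274),(612,266),(623,367),(535,375)]: print('mix',np.round(onz(a,q[0]/1.5,q[1]/1.5,.06),4))
big=np.hstack([cv2.resize(a['frame'][160:270,335:425],None,fx=4.4,fy=4.4,interpolation=cv2.INTER_CUBIC),cv2.resize(a['frame'][175:255,85:195],None,fx=3.6,fy=6.05,interpolation=cv2.INTER_CUBIC)[:484]])
save(big,'c1.png')
E
```

```text
[[260.8, 161.6], [306.0, 207.6], [294.4, 250.9]] [[288.0, 188.3], [285.4, 249.9], [237.5, 268.1]]
[260.8 161.6] [288.  188.3] [ 0.6278 -0.0172  0.066 ] 0.0002 base xy @z39/62 [ 0.632  -0.0173] [ 0.6281 -0.0171]
[306.  207.6] [285.4 249.9] [ 0.5237 -0.1206  0.0407] 0.0004 base xy @z39/62 [ 0.5237 -0.1207] [ 0.5225 -0.1179]
[294.4 250.9] [237.5 268.1] [ 0.4245 -0.0921  0.042 ] 0.0005 base xy @z39/62 [ 0.4245 -0.0924] [ 0.4258 -0.0904]
jar [ 0.66  -0.141  0.055]
tape [0.719 0.081 0.018]
dish [0.382 0.103 0.015]
chuck [ 0.51  -0.288  0.099]
red [ 0.432 -0.03   0.046]
y1 [ 0.404 -0.163  0.046]
y2 [ 0.358 -0.122  0.046]
lid corners [0.5566 0.3576 0.058 ]
lid corners [0.567  0.1661 0.058 ]
lid corners [0.4821 0.1612 0.058 ]
lid corners [0.4672 0.3529 0.058 ]
tab [0.45560977 0.25784294 0.046     ]
mix [ 0.5785 -0.2161  0.06  ]
mix [ 0.5894 -0.351   0.06  ]
mix [ 0.4372 -0.3621  0.06  ]
mix [ 0.4264 -0.2303  0.06  ]
```

View pics/c1.png

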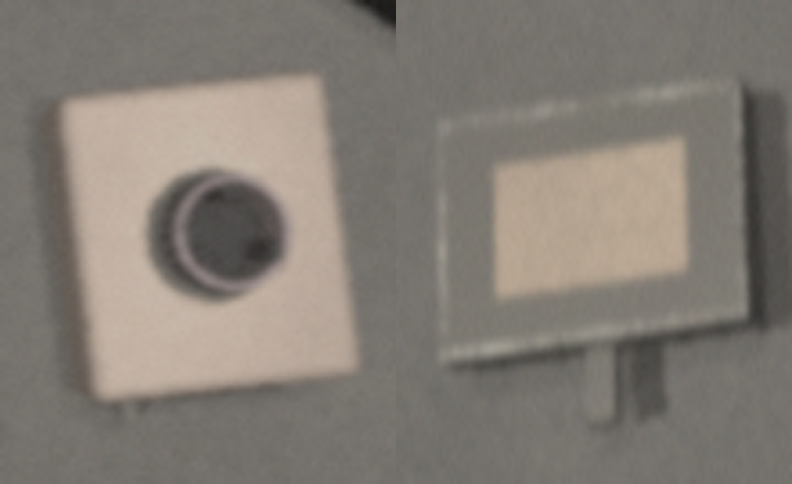

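Candidates (px in the 1.5x top view):
- **Tall vial:** purple cap (392,243), triangulated at (0.628, -0.017), cap z 0.066, which matches 72 mm.
- **Small vials:** purple caps (460,312) and (443,376), cap z about 0.041.
- **Rejected:** red (401,372), yellows (489,390) and (462,421), and the rack tubes.

The crop shows the open chuck ring with its centre at top px (387.5,212.5). It also shows the lid closed with the tab at (141.7,238.6). I'm moving above the tall vial.

Emit:
drive_tool(series=[[[24, -32.5, 0], [0, 0, 0]], [[24, -32.5, 0], [0, 0, 0]], [[24, -32.5, 0], [0, 0, 0]], [[24, -32.5, 0], [0, 0, 0]], [[24, -32.5, 0], [0, 0, 0]]], grip=1)

```text
clock: 0.6
tcp_pos: [0.2656, 0.4695, 0.2051]
tool_rot: [0.079, 0.703, -0.079, 0.703]
ft_force: [0.4, 0.0, -0.7]
width: 0.999
```

Emit:
drive_tool(series=[[[24, -32.5, 0], [0, 0, 0]], [[24, -32.5, 0], [0, 0, 0]], [[24, -32.5, 0], [0, 0, 0]], [[24, -32.5, 0], [0, 0, 0]], [[24, -32.5, 0], [0, 0, 0]]])

```text
clock: 1.1
tcp_pos: [0.3855, 0.307, 0.2053]
tool_rot: [0.079, 0.703, -0.079, 0.703]
ft_force: [0.4, 0.2, -0.0]
width: 1.002
```

Emit:
drive_tool(series=[[[24, -32.5, 0], [0, 0, 0]], [[24, -32.5, 0], [0, 0, 0]], [[24, -32.5, 0], [0, 0, 0]], [[24, -32.5, 0], [0, 0, 0]], [[24, -32.5, 0], [0, 0, 0]]])

```text
clock: 1.6
tcp_pos: [0.5054, 0.1446, 0.2053]
tool_rot: [0.079, 0.703, -0.079, 0.703]
ft_force: [0.7, 0.3, 0.3]
width: 0.996
```

Emit:
drive_tool(series=[[[24, -32.5, 0], [0, 0, 0]], [[24, -32.5, 0], [0, 0, 0]], [[24, -32.5, 0], [0, 0, 0]], [[24, -32.5, 0], [0, 0, 0]], [[0, 0, 0], [0, 0, 0]]])

```text
clock: 2.1
tcp_pos: [0.6025, 0.0089, 0.205]
tool_rot: [0.081, 0.702, -0.084, 0.703]
ft_force: [0.9, -0.7, 0.9]
width: 1.0
```

Emit:
drive_tool(series=[[[25.5, -26, 0], [0, 0, 0]], [[0, 0, -35], [0, 0, 0]], [[0, 0, -35], [0, 0, 0]], [[0, 0, -35], [0, 0, 0]], [[0, 0, -30], [0, 0, 0]]])

```text
clock: 2.6
tcp_pos: [0.6252, -0.009, 0.0682]
tool_rot: [0.079, 0.703, -0.079, 0.702]
ft_force: [-1.1, 0.1, 0.9]
width: 1.001
```

Emit:
drive_tool(series=[[[0, 0, -20], [0, 0, 0]], [[0, 0, 0], [0, 0, 0]]])

```text
clock: 2.8
tcp_pos: [0.623, -0.009, 0.0467]
tool_rot: [0.079, 0.705, -0.079, 0.7]
ft_force: [-0.5, 1.5, -0.4]
width: 1.001
```

Emit:
drive_tool(series=[[[0, 0, 0], [0, 0, 0]], [[0, 0, 0], [0, 0, 0]], [[0, 0, 0], [0, 0, 0]], [[0, 0, 0], [0, 0, 0]], [[0, 0, 0], [0, 0, 0]]], grip=0, force=40)

```text
clock: 3.3
tcp_pos: [0.6268, -0.0098, 0.0513]
tool_rot: [0.079, 0.702, -0.079, 0.703]
ft_force: [0.4, -1.1, 1.0]
width: 0.143
```

Emit:
drive_tool(series=[[[0, 0, 0], [0, 0, 0]], [[0, 0, 0], [0, 0, 0]], [[0, 0, 0], [0, 0, 0]], [[0, 0, 0], [0, 0, 0]], [[0, 0, 0], [0, 0, 0]]])

```text
clock: 3.8
tcp_pos: [0.6264, -0.0098, 0.0505]
tool_rot: [0.079, 0.703, -0.079, 0.703]
ft_force: [0.9, -0.3, 0.2]
width: -0.0
```

```bash
python3 - <<'E'
from h import *
st()
a=cap('top');b=cap('side')
for n,c in (('top',a),('side',b)):
    s=arm.get_state(); print(n,'tcp px',proj(c,s['tcp_pos']),[(int(k),np.round(p).tolist()) for k,p in purple(c)])
save(np.hstack([a['frame'][110:240,200:330],b['frame'][130:260,220:350]]),'c2.png',None,3)
E
```

```text
{'clock': 3.8, 'joints': [-0.448, 0.422, 0.525, 1.703, -0.235, 1.079, 1.497], 'tcp_pos': [0.626, -0.01, 0.05], 'ft_force': [0.9, -0.284, 0.165], 'width': -0.0}
toolaxes
 [[-0.     0.223  0.975]
 [ 0.     0.975 -0.223]
 [-1.    -0.    -0.   ]]
top tcp px [257.64898474 163.26898982] [(69, [279.0, 67.0]), (99, [270.0, 73.0]), (29, [260.0, 65.0]), (69, [261.0, 79.0]), (113, [376.0, 87.0]), (68, [365.0, 86.0]), (29, [252.0, 85.0]), (119, [385.0, 92.0]), (80, [396.0, 92.0]), (91, [306.0, 207.0]), (98, [294.0, 251.0])]
side tcp px [284.89429722 191.6468336 ] [(159, [319.0, 133.0]), (593, [347.0, 145.0]), (66, [288.0, 189.0]), (703, [440.0, 221.0]), (115, [285.0, 250.0]), (131, [237.0, 268.0])]
```

View pics/c2.png

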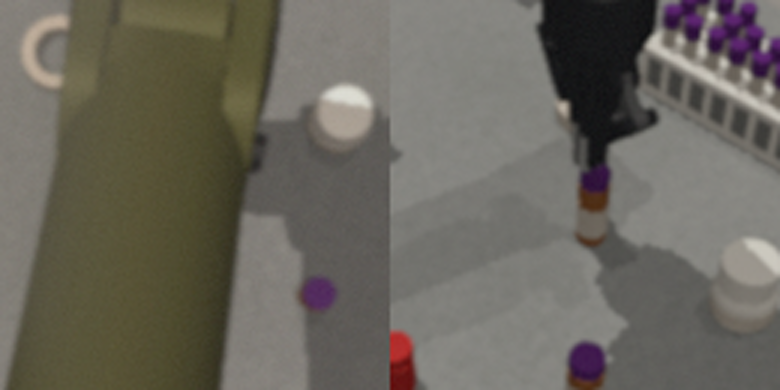

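```bash
python3 - <<'E'
from h import *
import pickle
a,b=pickle.load(open('p0.pkl','rb'))
b2=cap('side'); pickle.dump(b2,open('p1.pkl','wb'))
save(np.hstack([b['frame'][165:225,260:320],b2['frame'][165:225,260:320]]),'c3.png',None,6)
for p in ((287,211),(288,185),(288,180)):
    print(p,onz(b,*p,0),onz(b,*p,.072))
print(proj(b,(.628,-.017,.0)),proj(b,(.628,-.017,.072)),proj(b,(.626,-.01,.042)),proj(b,(.626,-.01,.115)))
print(proj(a,(.628,-.017,.0)),proj(a,(.628,-.017,.072)))
E
```

```text
(287, 211) [ 0.62221854 -0.02466234  0.        ] [ 0.5772628  -0.06697316  0.072     ]
(288, 185) [ 6.81789446e-01  3.46362535e-02 -1.11022302e-16] [ 0.63069488 -0.01378533  0.072     ]
(288, 180) [0.69374228 0.04720614 0.        ] [ 0.64141596 -0.00251078  0.072     ]
[286.5376938  207.86686561] [288.1197619  186.37018249] [284.65488358 194.33811399] [286.19394971 170.93723351]
[260.6387584  165.74303618] [260.7979016  161.06562319]
```

View pics/c3.png

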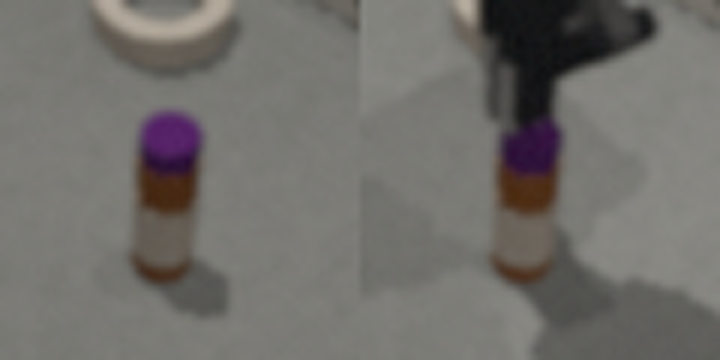

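Emit:
drive_tool(series=[[[0, 0, 30], [0, 0, 0]], [[0, 0, 40], [0, 0, 0]], [[0, 0, 0], [0, 0, 0]], [[0, 0, 0], [0, 0, 0]]])

```text
clock: 4.35
tcp_pos: [0.6272, -0.0099, 0.1217]
tool_rot: [0.08, 0.702, -0.079, 0.703]
ft_force: [-0.7, 0.1, -0.1]
width: -0.001
```

```bash
python3 - <<'E'
from h import *
b=cap('side'); s=arm.get_state(); t=np.array(s['tcp_pos'])
print(t,'tcp px',proj(b,t),'tip',proj(b,t-[0,0,.008]),'grasp',proj(b,t+[0,0,.011]),'body',proj(b,t+[0,0,.065]))
save(b['frame'][115:215,235:335],'c4.png',None,6)
E
```

```text
[ 0.62616099 -0.00972379  0.12027946] tcp px [286.27838012 169.02629351] tip [286.09886666 171.76008525] grasp [286.52935641 165.2042019 ] body [287.83575577 145.30918287]
```

View pics/c4.png

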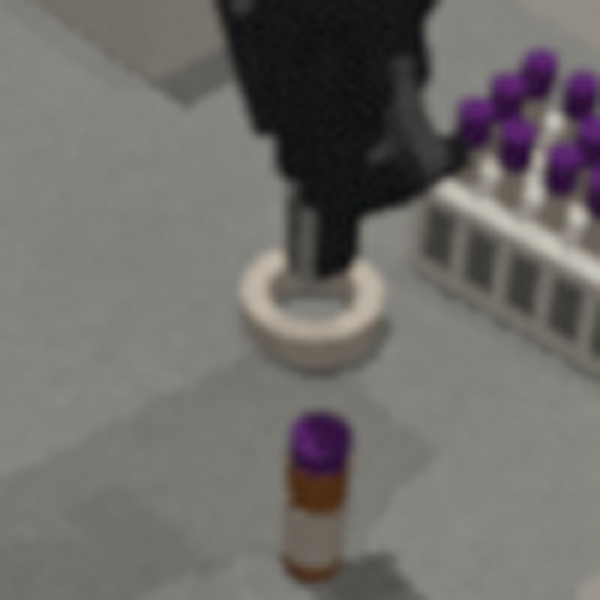

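Emit:
drive_tool(series=[[[-40, 0, 0], [0, 0, 0]], [[-30, 0, -30], [0, 0, 0]], [[0, 0, -40], [0, 0, 0]], [[0, 0, -20], [0, 0, 0]], [[0, 0, 0], [0, 0, 0]]])

```text
clock: 4.9
tcp_pos: [0.552, -0.0098, 0.0262]
tool_rot: [0.078, 0.706, -0.08, 0.7]
ft_force: [0.0, -0.4, -0.4]
width: 0.001
```

Emit:
drive_tool(series=[[[0, 0, -10], [0, 0, 0]], [[0, 0, -5], [0, 0, 0]], [[0, 0, 0], [0, 0, 0]], [[0, 0, 0], [0, 0, 0]]])

```text
clock: 5.3
tcp_pos: [0.557, -0.0099, 0.0161]
tool_rot: [0.079, 0.702, -0.079, 0.703]
ft_force: [0.3, 0.6, -0.4]
width: 0.003
```

```bash
python3 - <<'E'
from h import *
b=cap('side');a=cap('top'); s=arm.get_state(); t=np.array(s['tcp_pos'])
print(t,s['ft_force'],'tcp px',proj(b,t),'tip',proj(b,t-[0,0,.008]),'top tip',proj(a,t-[0,0,.008]))
save(np.hstack([b['frame'][145:245,210:310],a['frame'][140:240,200:300]]),'c5.png',None,4)
E
```

```text
[ 0.55709974 -0.00983057  0.01624119] [-0.15410901 -0.08670337  0.37160557] tcp px [261.53108684 216.97607898] tip [261.52405946 219.2518793 ] top tip [257.93958494 194.6796687 ]
```

View pics/c5.png

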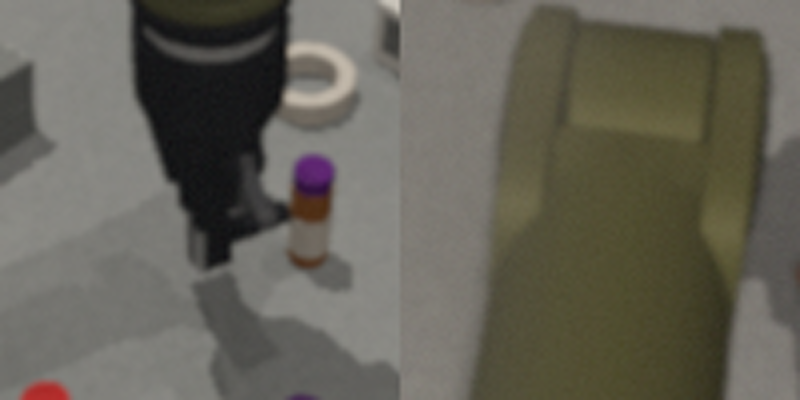

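Emit:
drive_tool(series=[[[0, 0, -4], [0, 0, 0]], [[0, 0, -2], [0, 0, 0]], [[0, 0, 0], [0, 0, 0]], [[0, 0, 0], [0, 0, 0]]])

```text
clock: 5.8
tcp_pos: [0.5563, -0.0099, 0.0095]
tool_rot: [0.079, 0.703, -0.079, 0.703]
ft_force: [0.4, -0.4, 0.4]
width: 0.004
```

Emit:
drive_tool(series=[[[0, 0, -3], [0, 0, 0]], [[0, 0, 0], [0, 0, 0]], [[0, 0, 0], [0, 0, 0]], [[0, 0, 0], [0, 0, 0]]])

```text
clock: 6.2
tcp_pos: [0.5565, -0.0098, 0.0066]
tool_rot: [0.079, 0.703, -0.079, 0.703]
ft_force: [0.2, 0.0, -0.2]
width: -0.001
```

Emit:
drive_tool(series=[[[0, 0, -4], [0, 0, 0]], [[0, 0, 0], [0, 0, 0]], [[0, 0, 0], [0, 0, 0]]])

```text
clock: 6.5
tcp_pos: [0.5562, -0.0098, 0.0023]
tool_rot: [0.079, 0.703, -0.079, 0.703]
ft_force: [-0.6, 0.0, -0.6]
width: 0.001
```

Emit:
drive_tool(series=[[[0, 0, -4], [0, 0, 0]], [[0, 0, 0], [0, 0, 0]], [[0, 0, 0], [0, 0, 0]]])

```text
clock: 6.8
tcp_pos: [0.5562, -0.0098, -0.0017]
tool_rot: [0.079, 0.703, -0.079, 0.703]
ft_force: [0.0, -0.2, 0.3]
width: -0.0
```

Emit:
drive_tool(series=[[[0, 0, -4], [0, 0, 0]], [[0, 0, 0], [0, 0, 0]], [[0, 0, 0], [0, 0, 0]]])

```text
clock: 7.1
tcp_pos: [0.5562, -0.0098, -0.0057]
tool_rot: [0.079, 0.703, -0.079, 0.703]
ft_force: [0.4, -0.5, -0.6]
width: 0.006
```

Emit:
drive_tool(series=[[[0, 0, -4], [0, 0, 0]], [[0, 0, 0], [0, 0, 0]], [[0, 0, 0], [0, 0, 0]]])

```text
clock: 7.4
tcp_pos: [0.5563, -0.0099, -0.0096]
tool_rot: [0.079, 0.703, -0.079, 0.703]
ft_force: [-0.6, 0.3, -0.2]
width: 0.002
```

Emit:
drive_tool(series=[[[0, 0, -3], [0, 0, 0]], [[0, 0, 0], [0, 0, 0]], [[0, 0, 0], [0, 0, 0]]])

```text
clock: 7.7
tcp_pos: [0.5563, -0.0098, -0.0126]
tool_rot: [0.079, 0.703, -0.079, 0.703]
ft_force: [0.4, 0.3, -0.8]
width: 0.003
```

Emit:
drive_tool(series=[[[0, 0, -3], [0, 0, 0]], [[0, 0, 0], [0, 0, 0]], [[0, 0, 0], [0, 0, 0]]])

```text
clock: 8.0
tcp_pos: [0.5563, -0.0099, -0.0156]
tool_rot: [0.079, 0.703, -0.079, 0.703]
ft_force: [-0.1, -0.9, 0.6]
width: 0.002
```

Emit:
drive_tool(series=[[[0, 0, -2], [0, 0, 0]], [[0, 0, 0], [0, 0, 0]], [[0, 0, 0], [0, 0, 0]]])

```text
clock: 8.3
tcp_pos: [0.5564, -0.0098, -0.0175]
tool_rot: [0.079, 0.703, -0.079, 0.703]
ft_force: [-0.1, 0.2, -0.2]
width: -0.002
```

Emit:
drive_tool(series=[[[0, 0, -2], [0, 0, 0]], [[0, 0, 0], [0, 0, 0]], [[0, 0, 0], [0, 0, 0]]])

```text
clock: 8.6
tcp_pos: [0.5564, -0.0099, -0.0195]
tool_rot: [0.079, 0.703, -0.079, 0.703]
ft_force: [0.2, -0.5, -0.3]
width: 0.0
```

```bash
python3 - <<'E'
from h import *
b=cap('side'); s=arm.get_state(); t=np.array(s['tcp_pos'])
print(t,s['ft_force'],'tcp px',proj(b,t),'tip',proj(b,t-[0,0,.008]))
save(b['frame'][165:245,220:310],'c6.png',None,6)
E
```

```text
[ 0.5564265  -0.00986254 -0.01946622] [ 0.19516042 -0.13541871  0.59946703] tcp px [261.28797636 227.06666309] tip [261.28270524 229.21349718]
```

View pics/c6.png

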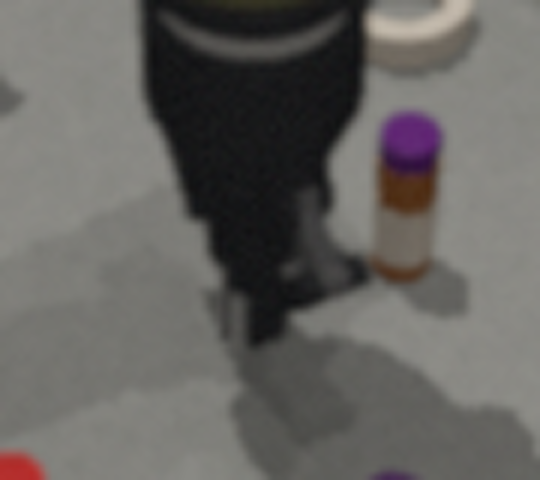

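Emit:
drive_tool(series=[[[0, 0, -2], [0, 0, 0]], [[0, 0, 0], [0, 0, 0]], [[0, 0, 0], [0, 0, 0]]])

```text
clock: 8.95
tcp_pos: [0.5563, -0.0099, -0.0216]
tool_rot: [0.079, 0.703, -0.079, 0.703]
ft_force: [-0.7, -0.5, 0.7]
width: -0.002
```

Emit:
drive_tool(series=[[[0, 0, -2], [0, 0, 0]], [[0, 0, 0], [0, 0, 0]], [[0, 0, 0], [0, 0, 0]]])

```text
clock: 9.25
tcp_pos: [0.5563, -0.0098, -0.0235]
tool_rot: [0.079, 0.703, -0.079, 0.703]
ft_force: [0.6, 0.1, 0.7]
width: -0.002
```

Emit:
drive_tool(series=[[[0, 0, -1.5], [0, 0, 0]], [[0, 0, 0], [0, 0, 0]], [[0, 0, 0], [0, 0, 0]]])

```text
clock: 9.55
tcp_pos: [0.5564, -0.0098, -0.025]
tool_rot: [0.079, 0.703, -0.079, 0.703]
ft_force: [0.5, -0.2, 0.2]
width: -0.0
```

Emit:
drive_tool(series=[[[0, 0, -1.5], [0, 0, 0]], [[0, 0, 0], [0, 0, 0]], [[0, 0, 0], [0, 0, 0]]])

```text
clock: 9.85
tcp_pos: [0.5566, -0.0099, -0.0257]
tool_rot: [0.08, 0.703, -0.079, 0.703]
ft_force: [-2.7, 0.0, 6.4]
width: 0.001
```

Emit:
drive_tool(series=[[[0, 0, -1.5], [0, 0, 0]], [[0, 0, 0], [0, 0, 0]], [[0, 0, 0], [0, 0, 0]]])

```text
clock: 10.15
tcp_pos: [0.5566, -0.0098, -0.0258]
tool_rot: [0.08, 0.703, -0.079, 0.702]
ft_force: [-7.0, -0.0, 17.8]
width: -0.001
```

Emit:
drive_tool(series=[[[0, 0, -1.5], [0, 0, 0]], [[0, 0, 0], [0, 0, 0]], [[0, 0, 0], [0, 0, 0]]])

```text
clock: 10.45
tcp_pos: [0.5567, -0.0098, -0.0258]
tool_rot: [0.08, 0.703, -0.079, 0.702]
ft_force: [-11.9, 0.6, 29.5]
width: 0.002
```

```bash
python3 - <<'E'
from h import *
b=cap('side'); s=arm.get_state(); print(s['tcp_pos'],s['ft_force'])
g=cv2.cvtColor(b['frame'],cv2.COLOR_RGB2GRAY)
for u in (258,260,262,264): print(u,g[210:236,u].tolist())
for p in ((261,222.5),(261,221),(261,224)): print(p,onz(b,*p,0))
print(proj(b,(.5564,-.0098,0)))
E
```

```text
[ 0.55669271 -0.00979042 -0.0258177 ] [-11.28483812   0.14738105  28.06207031]
258 [26, 33, 35, 33, 35, 50, 64, 70, 71, 72, 71, 73, 78, 84, 94, 105, 109, 110, 109, 107, 107, 107, 106, 103, 103, 109]
260 [22, 22, 22, 23, 21, 32, 55, 66, 68, 66, 67, 68, 66, 70, 77, 79, 76, 74, 76, 83, 86, 86, 86, 86, 87, 89]
262 [22, 22, 24, 20, 24, 20, 21, 26, 25, 23, 23, 25, 25, 29, 46, 64, 72, 72, 72, 73, 77, 84, 87, 88, 87, 88]
264 [23, 23, 24, 23, 22, 20, 21, 20, 22, 22, 20, 19, 18, 33, 58, 69, 73, 74, 75, 73, 72, 75, 79, 82, 86, 87]
(261, 222.5) [ 0.55444491 -0.01111083  0.        ]
(261, 221) [ 0.55728969 -0.00782819  0.        ]
(261, 224) [ 0.55161878 -0.01437194  0.        ]
[261.27408103 221.71495585]
```

The first grasp missed because the tips sit about 34 mm higher than the reported TCP implies. The touch test shows true tip z = reported TCP z + 26 mm when shut. The side images agree: x and y are fine and z is offset. I'll use this correction, so grasp point z = TCP z + 45 mm, and pick the tall vial again.

Emit:
drive_tool(series=[[[0, 0, 50], [0, 0, 0]], [[0, 0, 50], [0, 0, 0]], [[36, -4, 0], [0, 0, 0]], [[36, -3.5, 0], [0, 0, 0]], [[0, 0, 0], [0, 0, 0]]], grip=1)

```text
clock: 11.0
tcp_pos: [0.6322, -0.0174, 0.0709]
tool_rot: [0.079, 0.701, -0.079, 0.704]
ft_force: [-0.9, 0.4, 1.0]
width: 0.846
```

Emit:
drive_tool(series=[[[0, 0, -20], [0, 0, 0]], [[0, 0, -20], [0, 0, 0]], [[0, 0, -14], [0, 0, 0]], [[0, 0, 0], [0, 0, 0]], [[0, 0, 0], [0, 0, 0]]])

```text
clock: 11.5
tcp_pos: [0.6282, -0.0174, 0.0166]
tool_rot: [0.079, 0.703, -0.079, 0.703]
ft_force: [-0.8, -0.5, 0.9]
width: 1.0
```

Emit:
drive_tool(series=[[[0, 0, 0], [0, 0, 0]], [[0, 0, 0], [0, 0, 0]], [[0, 0, 0], [0, 0, 0]], [[0, 0, 0], [0, 0, 0]], [[0, 0, 0], [0, 0, 0]]], grip=0, force=40)

```text
clock: 12.0
tcp_pos: [0.6287, -0.0172, 0.0171]
tool_rot: [0.079, 0.702, -0.079, 0.703]
ft_force: [-0.1, -0.4, 0.9]
width: 0.268
```

Emit:
drive_tool(series=[[[0, 0, 0], [0, 0, 0]], [[0, 0, 0], [0, 0, 0]], [[0, 0, 0], [0, 0, 0]], [[0, 0, 0], [0, 0, 0]]])

```text
clock: 12.4
tcp_pos: [0.6288, -0.0173, 0.017]
tool_rot: [0.079, 0.702, -0.079, 0.703]
ft_force: [-0.4, 0.1, 4.8]
width: 0.268
```

Emit:
drive_tool(series=[[[0, 0, 40], [0, 0, 0]], [[0, 0, 45], [0, 0, 0]], [[0, 0, 45], [0, 0, 0]], [[0, 0, 0], [0, 0, 0]], [[0, 0, 0], [0, 0, 0]]])

```text
clock: 12.9
tcp_pos: [0.6288, -0.0174, 0.1472]
tool_rot: [0.08, 0.702, -0.079, 0.703]
ft_force: [0.3, 0.1, 0.4]
width: 0.27
```

```bash
python3 - <<'E'
from h import *
import pickle
st()
a,b=pickle.load(open('p0.pkl','rb'))
# housing top corners via white mask in top view
for n,c,(u0,v0,u1,v1) in (('top',a,(335,160,425,270)),('side',b,(280,255,410,384))):
    f=cv2.cvtColor(c['frame'],cv2.COLOR_RGB2HSV)[v0:v1,u0:u1]
    g=cv2.cvtColor(c['frame'],cv2.COLOR_RGB2GRAY)[v0:v1,u0:u1]
    m=(g<110).astype(np.uint8); 
    n_,l,s,ce=cv2.connectedComponentsWithStats(m)
    for i in range(1,n_):
        if 150<s[i,4]<3000:
            cnt=max(cv2.findContours((l==i).astype(np.uint8),0,1)[0],key=len)
            if len(cnt)>5: print(n,s[i].tolist(),(ce[i]+[u0,v0]).round(1),'ell',cv2.fitEllipse(cnt))
save(b['frame'][275:340,315:385],'c7.png',None,8)
for z in (.099,.104): print(z,onz(a,387.5,212.5,z)); 
print('ring px side',proj(b,(.509,-.289,.099)),proj(b,(.509,-.289,.06)))
pickle.dump(cap('side'),open('p2.pkl','wb'))
E
```

```text
{'clock': 12.9, 'joints': [-0.473, 0.339, 0.57, 1.604, -0.191, 1.253, 1.477], 'tcp_pos': [0.629, -0.017, 0.147], 'ft_force': [0.337, 0.131, 0.435], 'width': 0.27}
toolaxes
 [[ 0.002  0.223  0.975]
 [ 0.     0.975 -0.223]
 [-1.     0.001  0.002]]
top [5, 22, 24, 77, 555] [348.6 219.9] ell ((15.285252571105957, 62.514217376708984), (12.895692825317383, 75.47847747802734), 168.67352294921875)
top [35, 40, 17, 28, 155] [375.  214.3] ell ((52.62935256958008, 52.35804748535156), (28.279376983642578, 34.04849624633789), 83.7108383178711)
top [42, 41, 22, 23, 399] [387.6 212.2] ell ((52.62263870239258, 52.22659683227539), (21.118682861328125, 22.2539119720459), 144.98614501953125)
side [0, 0, 16, 16, 205] [286.9 262.5] ell ((6.920057773590088, 7.405304908752441), (13.505273818969727, 18.093002319335938), 140.9469451904297)
side [56, 32, 30, 27, 627] [351.  299.7] ell ((71.03124237060547, 44.6595458984375), (25.05607795715332, 29.91260528564453), 119.11227416992188)
side [50, 43, 38, 32, 525] [346.6 317.9] ell ((67.48999786376953, 57.67841339111328), (29.918546676635742, 37.47522735595703), 122.64837646484375)
side [7, 61, 118, 68, 2174] [346.1 353.7] ell ((60.64625549316406, 36.785343170166016), (116.91377258300781, 168.30755615234375), 168.3248748779297)
0.099 [ 0.50861118 -0.29026329  0.099     ]
0.104 [ 0.50843858 -0.28875353  0.104     ]
ring px side [350.20793405 298.17282276] [346.46266892 309.18869809]
```

View pics/c7.png

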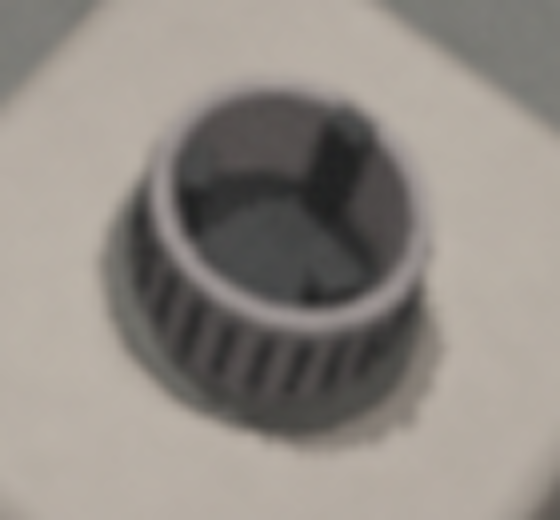

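```bash
python3 - <<'E'
from h import *
import pickle
a,b=pickle.load(open('p0.pkl','rb')); c=pickle.load(open('p2.pkl','rb'))
print(tri(a,(387.6,212.3),b,(351.2,300.2)), onz(b,351.2,300.2,.099), onz(a,387.6,212.3,.099))
print('foot',proj(c,(.6288,-.0173,.130)),'cap',proj(c,(.6288,-.0173,.202)))
f=c['frame'].astype(int); m=((f[...,0]-f[...,2]>25)&(f[...,0]-f[...,1]>10)).astype(np.uint8); m[:, :250]=0;m[:,330:]=0;m[:100]=0;m[200:]=0
n,l,s,ce=cv2.connectedComponentsWithStats(m)
for i in range(1,n):
    if s[i,4]>10: print(s[i].tolist(),ce[i])
save(c['frame'][115:205,245:335],'c8.png',None,6)
E
```

```text
(array([ 0.50921715, -0.29160022,  0.09551331]), np.float64(0.00014574117940057552)) [ 0.50740909 -0.29247469  0.099     ] [ 0.50904253 -0.29049331  0.099     ]
foot [289.9180827  166.96090998] cap [291.92467288 140.03834619]
[286, 148, 5, 10, 39] [287.79487179 152.15384615]
[284, 167, 13, 5, 38] [289.76315789 168.78947368]
```

View pics/c8.png

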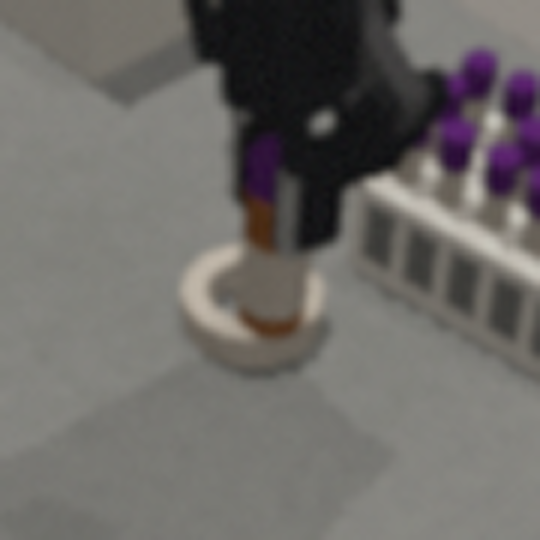

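Emit:
drive_tool(series=[[[-15, -34, 0], [0, 0, 0]], [[-15, -34, 0], [0, 0, 0]], [[-15, -34, 0], [0, 0, 0]], [[-15, -34, 0], [0, 0, 0]], [[-15, -34, 0], [0, 0, 0]]])

```text
clock: 13.45
tcp_pos: [0.5512, -0.1881, 0.1441]
tool_rot: [0.079, 0.704, -0.079, 0.701]
ft_force: [0.4, 0.2, 0.4]
width: 0.267
```

Emit:
drive_tool(series=[[[-15, -34, 0], [0, 0, 0]], [[-15, -34, 0], [0, 0, 0]], [[-15, -35, 0], [0, 0, 0]], [[0, 0, 0], [0, 0, 0]], [[0, 0, 0], [0, 0, 0]]])

```text
clock: 13.95
tcp_pos: [0.5066, -0.2908, 0.1446]
tool_rot: [0.081, 0.704, -0.08, 0.701]
ft_force: [0.4, 0.1, -0.5]
width: 0.267
```

```bash
python3 - <<'E'
from h import *
st()
a=cap('top');b=cap('side')
t=np.array(arm.get_state()['tcp_pos'])
print('foot exp',proj(b,(t[0],t[1],.130)))
f=np.vstack([b['frame'][235:315,300:400],a['frame'][165:255,335:435]])
save(f,'c9.png',None,3.5)
E
```

```text
{'clock': 13.95, 'joints': [-0.139, 0.263, 0.721, 1.72, -0.182, 1.231, 1.97], 'tcp_pos': [0.507, -0.291, 0.145], 'ft_force': [0.448, 0.074, -0.495], 'width': 0.267}
toolaxes
 [[-0.003  0.226  0.974]
 [ 0.001  0.974 -0.226]
 [-1.     0.    -0.003]]
foot exp [352.97083175 288.8028953 ]
```

View pics/c9.png

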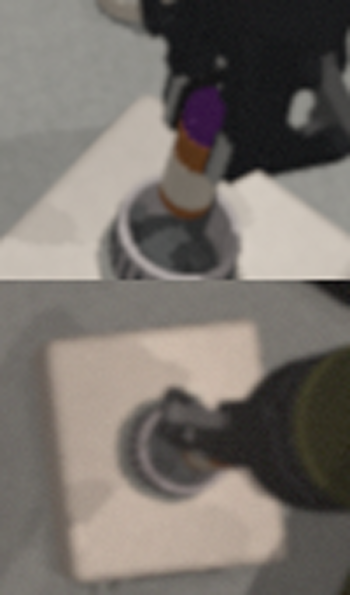

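The vial hangs over the open ring: foot at about (353.4,293.9) against an axis prediction of (353.9,292.3), within about 3 mm. I'll lower it carefully and watch the forces.

Emit:
drive_tool(series=[[[1, 0, 0], [0, 0, 0]], [[0, 0, -12], [0, 0, 0]], [[0, 0, -12], [0, 0, 0]], [[0, 0, 0], [0, 0, 0]], [[0, 0, 0], [0, 0, 0]]])

```text
clock: 14.55
tcp_pos: [0.509, -0.29, 0.1217]
tool_rot: [0.079, 0.703, -0.079, 0.702]
ft_force: [0.9, -0.3, -0.2]
width: 0.268
```

Emit:
drive_tool(series=[[[0, 0, -10], [0, 0, 0]], [[0, 0, -10], [0, 0, 0]], [[0, 0, 0], [0, 0, 0]], [[0, 0, 0], [0, 0, 0]]])

```text
clock: 14.95
tcp_pos: [0.5091, -0.2903, 0.1021]
tool_rot: [0.079, 0.703, -0.079, 0.702]
ft_force: [-0.8, -0.5, -0.1]
width: 0.271
```

Emit:
drive_tool(series=[[[0, 0, -7], [0, 0, 0]], [[0, 0, -5], [0, 0, 0]], [[0, 0, 0], [0, 0, 0]], [[0, 0, 0], [0, 0, 0]]])

```text
clock: 15.35
tcp_pos: [0.5093, -0.2903, 0.0904]
tool_rot: [0.079, 0.703, -0.079, 0.703]
ft_force: [-0.2, 0.3, -0.3]
width: 0.269
```

Emit:
drive_tool(series=[[[0, 0, -3], [0, 0, 0]], [[0, 0, 0], [0, 0, 0]], [[0, 0, 0], [0, 0, 0]]])

```text
clock: 15.65
tcp_pos: [0.5094, -0.2904, 0.0875]
tool_rot: [0.079, 0.703, -0.079, 0.703]
ft_force: [-0.3, -0.2, -0.6]
width: 0.272
```

Emit:
drive_tool(series=[[[0, 0, -2], [0, 0, 0]], [[0, 0, 0], [0, 0, 0]], [[0, 0, 0], [0, 0, 0]]])

```text
clock: 15.95
tcp_pos: [0.5094, -0.2903, 0.0855]
tool_rot: [0.079, 0.703, -0.079, 0.703]
ft_force: [0.8, -0.7, -0.6]
width: 0.271
```

Emit:
drive_tool(series=[[[0, 0, -2], [0, 0, 0]], [[0, 0, 0], [0, 0, 0]], [[0, 0, 0], [0, 0, 0]]])

```text
clock: 16.25
tcp_pos: [0.5094, -0.2903, 0.0835]
tool_rot: [0.079, 0.703, -0.079, 0.703]
ft_force: [-1.1, -0.2, 0.3]
width: 0.269
```

Emit:
drive_tool(series=[[[0, 0, -1], [0, 0, 0]], [[0, 0, 0], [0, 0, 0]], [[0, 0, 0], [0, 0, 0]]])

```text
clock: 16.55
tcp_pos: [0.5097, -0.2904, 0.083]
tool_rot: [0.079, 0.702, -0.079, 0.703]
ft_force: [-0.3, 0.6, 3.7]
width: 0.263
```

The vial touched the floor at TCP z 0.083, exactly as predicted. I'll release it, open, drop straddling the sleeve and grip that.

Emit:
drive_tool(series=[[[0, 0, 0], [0, 0, 0]], [[0, 0, 0], [0, 0, 0]], [[0, 0, 0], [0, 0, 0]], [[0, 0, 0], [0, 0, 0]], [[0, 0, 0], [0, 0, 0]]], grip=1)

```text
clock: 17.05
tcp_pos: [0.5094, -0.2903, 0.0825]
tool_rot: [0.079, 0.703, -0.079, 0.703]
ft_force: [0.1, -0.1, 0.6]
width: 1.003
```

Emit:
drive_tool(series=[[[0, 0, 0], [0, 0, 0]], [[0, 0, -8], [0, 0, 0]], [[0, 0, -8], [0, 0, 0]], [[0, 0, 0], [0, 0, 0]], [[0, 0, 0], [0, 0, 0]]])

```text
clock: 17.55
tcp_pos: [0.509, -0.2902, 0.0659]
tool_rot: [0.079, 0.703, -0.079, 0.702]
ft_force: [0.7, 0.2, 0.3]
width: 1.003
```

Emit:
drive_tool(series=[[[0, 0, -8], [0, 0, 0]], [[0, 0, -8], [0, 0, 0]], [[0, 0, -6], [0, 0, 0]], [[0, 0, 0], [0, 0, 0]], [[0, 0, 0], [0, 0, 0]]])

```text
clock: 18.05
tcp_pos: [0.5093, -0.2904, 0.0443]
tool_rot: [0.079, 0.703, -0.079, 0.702]
ft_force: [-0.6, 0.9, -0.4]
width: 0.998
```

Emit:
drive_tool(series=[[[0, 0, 0], [0, 0, 0]], [[0, 0, 0], [0, 0, 0]], [[0, 0, 0], [0, 0, 0]], [[0, 0, 0], [0, 0, 0]], [[0, 0, 0], [0, 0, 0]]], grip=0, force=50)

```text
clock: 18.55
tcp_pos: [0.5097, -0.2905, 0.0452]
tool_rot: [0.079, 0.702, -0.079, 0.703]
ft_force: [-1.5, 0.6, 6.0]
width: 0.65
```

Emit:
drive_tool(series=[[[0, 0, 0], [0, 0, -5]], [[0, 0, 0], [0, 0, -5]], [[0, 0, 0], [0, 0, -5]], [[0, 0, 0], [0, 0, -5]], [[0, 0, 0], [0, 0, -5]]])

```text
clock: 19.05
tcp_pos: [0.5095, -0.2909, 0.0453]
tool_rot: [0.23, 0.668, -0.231, 0.669]
ft_force: [-1.7, -0.3, 5.2]
width: 0.656
```

```bash
python3 - <<'E'
from h import *
st(); print(arm.get_state()['wrist_torque'])
E
```

```text
{'clock': 19.05, 'joints': [-0.163, 0.396, 0.769, 1.816, -0.313, 1.054, 1.631], 'tcp_pos': [0.509, -0.291, 0.045], 'ft_force': [-1.749, -0.327, 5.184], 'width': 0.656}
toolaxes
 [[ 0.     0.616  0.788]
 [-0.001  0.788 -0.616]
 [-1.    -0.     0.001]]
[-0.03925362  0.4140467   0.23024643]
```

Emit:
drive_tool(series=[[[0, 0, 0], [0, 0, -5]], [[0, 0, 0], [0, 0, -5]], [[0, 0, 0], [0, 0, -5]], [[0, 0, 0], [0, 0, -5]], [[0, 0, 0], [0, 0, -5]]])

```text
clock: 19.55
tcp_pos: [0.5092, -0.2911, 0.0453]
tool_rot: [0.37, 0.603, -0.37, 0.603]
ft_force: [-2.0, -1.2, 5.0]
width: 0.656
```

Emit:
drive_tool(series=[[[0, 0, 0], [0, 0, -5]], [[0, 0, 0], [0, 0, -5]], [[0, 0, 0], [0, 0, -5]], [[0, 0, 0], [0, 0, -5]], [[0, 0, 0], [0, 0, -5]]])

```text
clock: 20.05
tcp_pos: [0.5088, -0.2913, 0.0453]
tool_rot: [0.491, 0.508, -0.492, 0.508]
ft_force: [-3.3, 0.5, 7.5]
width: 0.653
```

Emit:
drive_tool(series=[[[0, 0, 0], [0, 0, -5]], [[0, 0, 0], [0, 0, -5]], [[0, 0, 0], [0, 0, -5]], [[0, 0, 0], [0, 0, 0]]])

```text
clock: 20.45
tcp_pos: [0.5085, -0.2912, 0.0453]
tool_rot: [-0.553, -0.44, 0.554, -0.44]
ft_force: [-3.9, 1.6, 8.5]
width: 0.653
```

```bash
python3 - <<'E'
from h import *
st(); print(arm.get_state()['wrist_torque'])
E
```

```text
{'clock': 20.45, 'joints': [-0.334, 0.486, 1.008, 1.821, -0.46, 1.092, 0.614], 'tcp_pos': [0.509, -0.291, 0.045], 'ft_force': [-3.856, 1.584, 8.451], 'width': 0.653}
toolaxes
 [[-0.001  0.974 -0.226]
 [-0.001 -0.226 -0.974]
 [-1.    -0.001  0.001]]
[ 0.13912889  0.75578815 -0.18736752]
```

Emit:
drive_tool(series=[[[0, 0, 0], [0, 0, -5]], [[0, 0, 0], [0, 0, -5]], [[0, 0, 0], [0, 0, -5]], [[0, 0, 0], [0, 0, -5]]])

```text
clock: 20.85
tcp_pos: [0.5082, -0.2911, 0.0452]
tool_rot: [-0.621, -0.337, 0.622, -0.337]
ft_force: [-4.8, 0.3, 8.2]
width: 0.652
```

```bash
python3 - <<'E'
from h import *
st(); print(arm.get_state()['wrist_torque'])
E
```

```text
{'clock': 20.85, 'joints': [-0.382, 0.527, 1.084, 1.823, -0.518, 1.112, 0.309], 'tcp_pos': [0.508, -0.291, 0.045], 'ft_force': [-4.803, 0.307, 8.195], 'width': 0.652}
toolaxes
 [[-0.002  0.838 -0.546]
 [-0.    -0.546 -0.838]
 [-1.    -0.001  0.001]]
[0.16375792 1.0192042  0.2257053 ]
```

Emit:
drive_tool(series=[[[0, 0, 0], [0, 0, -4]], [[0, 0, 0], [0, 0, -4]], [[0, 0, 0], [0, 0, -4]]])

```text
clock: 21.15
tcp_pos: [0.5081, -0.291, 0.0452]
tool_rot: [-0.653, -0.271, 0.654, -0.27]
ft_force: [-4.8, 0.6, 9.2]
width: 0.654
```

```bash
python3 - <<'E'
from h import *
st(); print(arm.get_state()['wrist_torque'])
E
```

```text
{'clock': 21.15, 'joints': [-0.408, 0.555, 1.127, 1.823, -0.554, 1.126, 0.128], 'tcp_pos': [0.508, -0.291, 0.045], 'ft_force': [-4.796, 0.607, 9.167], 'width': 0.654}
toolaxes
 [[-0.002  0.707 -0.707]
 [-0.    -0.707 -0.707]
 [-1.    -0.001  0.001]]
[0.17395515 1.0278376  0.30533167]
```

Emit:
drive_tool(series=[[[0, 0, 0], [0, 0, -4]], [[0, 0, 0], [0, 0, -4]], [[0, 0, 0], [0, 0, -4]]])

```text
clock: 21.45
tcp_pos: [0.5079, -0.2908, 0.0452]
tool_rot: [-0.677, -0.201, 0.679, -0.201]
ft_force: [-6.4, 2.5, 10.0]
width: 0.651
```

```bash
python3 - <<'E'
from h import *
st(); print(arm.get_state()['wrist_torque'])
E
```

```text
{'clock': 21.45, 'joints': [-0.427, 0.577, 1.16, 1.824, -0.582, 1.138, -0.059], 'tcp_pos': [0.508, -0.291, 0.045], 'ft_force': [-6.362, 2.512, 10.028], 'width': 0.651}
toolaxes
 [[-0.002  0.545 -0.839]
 [ 0.    -0.839 -0.545]
 [-1.    -0.002  0.002]]
[0.23698108 1.19143212 0.39414948]
```

Emit:
drive_tool(series=[[[0, 0, 0], [0, 0, -3]], [[0, 0, 0], [0, 0, -2]], [[0, 0, 0], [0, 0, 0]]])

```text
clock: 21.75
tcp_pos: [0.5079, -0.2907, 0.0452]
tool_rot: [-0.685, -0.172, 0.687, -0.171]
ft_force: [-6.1, 2.5, 10.1]
width: 0.655
```

```bash
python3 - <<'E'
from h import *
st(); print(arm.get_state()['wrist_torque'])
b=cap('side'); save(b['frame'][240:340,300:420],'c10.png',None,5)
E
```

```text
{'clock': 21.75, 'joints': [-0.432, 0.585, 1.171, 1.824, -0.592, 1.142, -0.138], 'tcp_pos': [0.508, -0.291, 0.045], 'ft_force': [-6.064, 2.539, 10.115], 'width': 0.655}
toolaxes
 [[-0.003  0.471 -0.882]
 [ 0.    -0.882 -0.471]
 [-1.    -0.002  0.002]]
[0.37712841 1.11994188 0.08849426]
```

Emit:
drive_tool(series=[[[0, 0, 0], [0, 0, 0]], [[0, 0, 0], [0, 0, 0]], [[0, 0, 0], [0, 0, 0]], [[0, 0, 0], [0, 0, 0]], [[0, 0, 0], [0, 0, 0]]], grip=1)

```text
clock: 22.3
tcp_pos: [0.5095, -0.2902, 0.0445]
tool_rot: [0.686, 0.172, -0.686, 0.172]
ft_force: [0.2, -0.0, 0.4]
width: 1.0
```

Emit:
drive_tool(series=[[[0, 0, 20], [0, 0, 0]], [[0, 0, 40], [0, 0, 0]], [[0, 0, 50], [0, 0, 0]], [[0, 0, 20], [0, 0, 0]], [[0, 0, 0], [0, 0, 0]]])

```text
clock: 22.8
tcp_pos: [0.5112, -0.2919, 0.1782]
tool_rot: [0.688, 0.171, -0.684, 0.173]
ft_force: [0.2, 0.3, 1.0]
width: 1.001
```

Emit:
drive_tool(series=[[[-4, 39, 0], [0, 0, -2]], [[-4, 39, 0], [0, 0, -2]], [[-4, 39, 0], [0, 0, -2]], [[-4, 39, 0], [0, 0, -2]], [[-4, 39, 0], [0, 0, -2]]])

```text
clock: 23.3
tcp_pos: [0.4883, -0.0936, 0.1732]
tool_rot: [-0.698, -0.111, 0.699, -0.111]
ft_force: [0.8, -0.1, 0.7]
width: 1.003
```

Emit:
drive_tool(series=[[[-4, 39, 0], [0, 0, -2]], [[-4, 39, 0], [0, 0, -2]], [[-4, 39, 0], [0, 0, -2]], [[0, 0, 0], [0, 0, 0]]])

```text
clock: 23.7
tcp_pos: [0.4757, 0.0282, 0.1733]
tool_rot: [-0.702, -0.079, 0.704, -0.077]
ft_force: [-0.7, 0.5, 0.2]
width: 1.0
```

```bash
python3 - <<'E'
from h import *
import pickle
st()
a=cap('top');b=cap('side'); pickle.dump((a,b),open('p3.pkl','wb'))
print([(int(k),np.round(p,1).tolist()) for k,p in purple(a) if p[1]>120],[(int(k),np.round(p,1).tolist()) for k,p in purple(b)])
A=cv2.resize(a['frame'][165:255,335:435],(400,360),interpolation=2);B=cv2.resize(b['frame'][260:350,300:400],(400,360),interpolation=2)
C=cv2.resize(b['frame'][110:200,130:230],(400,360),interpolation=2);D=cv2.resize(b['frame'][235:300,210:310],(400,240),interpolation=2)
save(np.vstack([np.hstack([A,B]),np.hstack([C[:240],D])]),'c11.png')
E
```

```text
{'clock': 23.7, 'joints': [-1.14, -0.104, 0.986, 1.936, 0.089, 1.266, -1.533], 'tcp_pos': [0.476, 0.028, 0.173], 'ft_force': [-0.702, 0.487, 0.151], 'width': 1.0}
toolaxes
 [[-0.002  0.219 -0.976]
 [ 0.001 -0.976 -0.219]
 [-1.    -0.002  0.002]]
[(93, [292.9, 210.1]), (105, [393.0, 211.8]), (98, [294.2, 251.0])] [(159, [319.4, 132.6]), (592, [347.1, 145.2]), (704, [440.2, 221.0]), (114, [272.8, 242.2]), (136, [237.6, 267.9]), (173, [354.6, 289.2])]
```

View pics/c11.png

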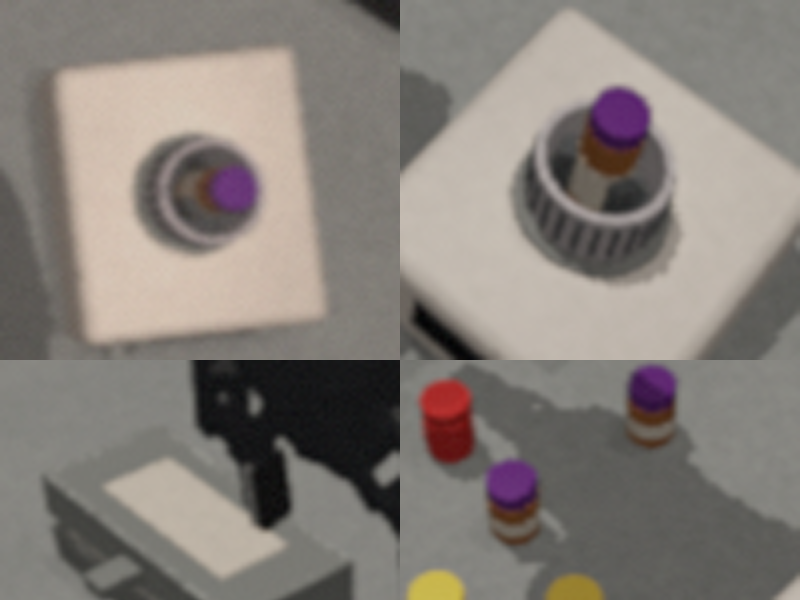

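The vial stands upright in the centre of the chuck with the jaws against it. One small vial has been knocked to top px (292.9,210.1), and the other is unchanged at (294.2,251.0). Next is the lid tab.

```bash
python3 - <<'E'
from h import *
import pickle
a,b=pickle.load(open('p3.pkl','rb'))
print('tall cap',tri(a,(393,211.8),b,(354.6,289.2)))
print('small',tri(a,(292.9,210.1),b,(272.8,242.2)),tri(a,(294.2,251.0),b,(237.6,267.9)))
E
```

```text
tall cap (array([ 0.50863839, -0.2915337 ,  0.13230762]), np.float64(0.0005087553171425591))
small (array([ 0.51797805, -0.09010921,  0.0401618 ]), np.float64(0.00037862842202972735)) (array([ 0.42457854, -0.09173024,  0.04202504]), np.float64(0.0003618655668925638))
```

Emit:
drive_tool(series=[[[-3.7, 38, 0], [0, 0, -1.5]], [[-3.7, 38, 0], [0, 0, -1.5]], [[-3.7, 38, 0], [0, 0, -1.5]], [[-3.7, 38, 0], [0, 0, -1.5]], [[-3.7, 38, 0], [0, 0, -1.5]]])

```text
clock: 24.3
tcp_pos: [0.4593, 0.2112, 0.174]
tool_rot: [-0.706, -0.027, 0.707, -0.027]
ft_force: [1.0, 0.8, 0.7]
width: 1.001
```

Emit:
drive_tool(series=[[[-3.7, 38, 0], [0, 0, -1.5]], [[0, 0, 0], [0, 0, 0]], [[0, 0, 0], [0, 0, 0]], [[0, 0, 0], [0, 0, 0]]])

```text
clock: 24.7
tcp_pos: [0.456, 0.2472, 0.1742]
tool_rot: [-0.707, -0.018, 0.707, -0.019]
ft_force: [0.6, -0.4, -0.3]
width: 0.996
```

```bash
python3 - <<'E'
from h import *
st()
E
```

```text
{'clock': 24.7, 'joints': [-1.305, 0.059, 0.791, 1.84, -0.043, 1.261, -2.021], 'tcp_pos': [0.456, 0.247, 0.174], 'ft_force': [0.623, -0.355, -0.265], 'width': 0.996}
toolaxes
 [[-0.     0.051 -0.999]
 [-0.001 -0.999 -0.051]
 [-1.     0.001  0.   ]]
```

Emit:
drive_tool(series=[[[-2, 9, -36], [0, 0, 0]], [[0, 0, -35], [0, 0, 0]], [[0, 0, -35], [0, 0, 0]], [[0, 0, -30], [0, 0, 0]], [[0, 0, -20], [0, 0, 0]]])

```text
clock: 25.2
tcp_pos: [0.4529, 0.2558, 0.0167]
tool_rot: [-0.706, -0.017, 0.707, -0.019]
ft_force: [0.2, 0.2, -0.5]
width: 1.001
```

Emit:
drive_tool(series=[[[0, 0, -10], [0, 0, 0]], [[0, 0, -10], [0, 0, 0]], [[0, 0, 0], [0, 0, 0]], [[0, 0, 0], [0, 0, 0]]])

```text
clock: 25.6
tcp_pos: [0.454, 0.2587, -0.0007]
tool_rot: [0.707, 0.019, -0.707, 0.019]
ft_force: [0.6, 0.4, -0.4]
width: 0.998
```

```bash
python3 - <<'E'
from h import *
st()
b=cap('side'); save(b['frame'][115:215,110:230],'c12.png',None,5)
E
```

```text
{'clock': 25.6, 'joints': [-1.221, 0.315, 0.74, 2.004, -0.267, 0.917, -1.859], 'tcp_pos': [0.454, 0.259, -0.001], 'ft_force': [0.642, 0.392, -0.356], 'width': 0.998}
toolaxes
 [[ 0.001  0.054 -0.999]
 [ 0.001 -0.999 -0.054]
 [-1.    -0.001 -0.001]]
```

View pics/c12.png

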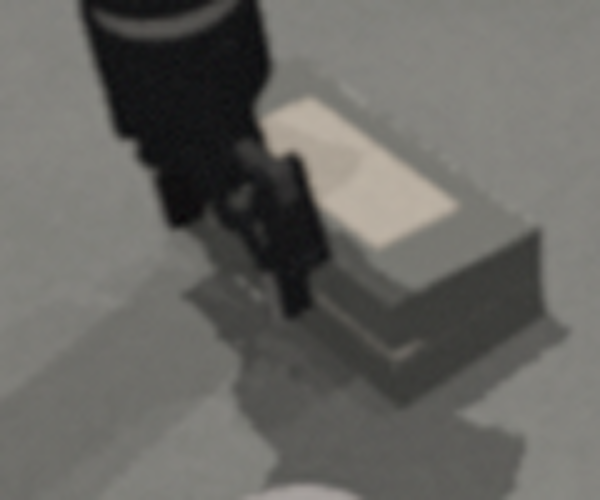

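The gripper straddles the tab in front of the nearly closed lid. I'll close on it.

Emit:
drive_tool(series=[[[0, -1.5, 0], [0, 0, 0]], [[0, 0, 0], [0, 0, 0]], [[0, 0, 0], [0, 0, 0]], [[0, 0, 0], [0, 0, 0]], [[0, 0, 0], [0, 0, 0]]], grip=0, force=30)

```text
clock: 26.15
tcp_pos: [0.4532, 0.2556, -0.0016]
tool_rot: [-0.707, -0.019, 0.707, -0.02]
ft_force: [0.0, -4.5, 2.4]
width: 0.231
```

Emit:
drive_tool(series=[[[0, 0, 0], [0, 0, 0]], [[0, 0, 0], [0, 0, 0]], [[0, 0, 0], [0, 0, 0]]])

```text
clock: 26.45
tcp_pos: [0.4532, 0.2557, -0.0017]
tool_rot: [-0.707, -0.019, 0.707, -0.02]
ft_force: [-0.1, -6.0, 1.7]
width: 0.233
```

```bash
python3 - <<'E'
import numpy as np
p=np.array([-111,12.]);yaw=np.radians(3.4);prev=p; 
for k in range(1,23):
    th=k*1.9/22; c,s=np.cos(th),np.sin(th)
    q=np.array([-111*c+12*s,111*s+12*c]); d=q-prev; prev=q
    print(k,round(th,2),[round(d[0]*np.cos(yaw),1),round(d[0]*np.sin(yaw),1),round(d[1],1)])
E
```

```text
1 0.09 [np.float64(1.4), np.float64(0.1), np.float64(9.5)]
2 0.17 [np.float64(2.3), np.float64(0.1), np.float64(9.4)]
3 0.26 [np.float64(3.1), np.float64(0.2), np.float64(9.1)]
4 0.35 [np.float64(3.8), np.float64(0.2), np.float64(8.8)]
5 0.43 [np.float64(4.6), np.float64(0.3), np.float64(8.5)]
6 0.52 [np.float64(5.3), np.float64(0.3), np.float64(8.0)]
7 0.6 [np.float64(6.0), np.float64(0.4), np.float64(7.6)]
8 0.69 [np.float64(6.6), np.float64(0.4), np.float64(7.0)]
9 0.78 [np.float64(7.2), np.float64(0.4), np.float64(6.4)]
10 0.86 [np.float64(7.7), np.float64(0.5), np.float64(5.8)]
11 0.95 [np.float64(8.2), np.float64(0.5), np.float64(5.1)]
12 1.04 [np.float64(8.6), np.float64(0.5), np.float64(4.4)]
13 1.12 [np.float64(8.9), np.float64(0.5), np.float64(3.6)]
14 1.21 [np.float64(9.2), np.float64(0.5), np.float64(2.8)]
15 1.3 [np.float64(9.4), np.float64(0.6), np.float64(2.0)]
16 1.38 [np.float64(9.5), np.float64(0.6), np.float64(1.2)]
17 1.47 [np.float64(9.6), np.float64(0.6), np.float64(0.4)]
18 1.55 [np.float64(9.6), np.float64(0.6), np.float64(-0.5)]
19 1.64 [np.float64(9.5), np.float64(0.6), np.float64(-1.3)]
20 1.73 [np.float64(9.4), np.float64(0.6), np.float64(-2.1)]
21 1.81 [np.float64(9.2), np.float64(0.5), np.float64(-2.9)]
22 1.9 [np.float64(8.9), np.float64(0.5), np.float64(-3.7)]
```

Emit:
drive_tool(series=[[[1.4, 0.1, 9.5], [0, 0, 0]], [[2.3, 0.1, 9.4], [0, 0, 0]], [[3.1, 0.2, 9.1], [0, 0, 0]], [[3.8, 0.2, 8.8], [0, 0, 0]], [[0, 0, 0], [0, 0, 0]]])

```text
clock: 26.95
tcp_pos: [0.4657, 0.2567, 0.0361]
tool_rot: [0.708, 0.019, -0.706, 0.019]
ft_force: [4.3, -4.7, -3.3]
width: 0.228
```

Emit:
drive_tool(series=[[[4.6, 0.3, 8.5], [0, 0, 0]], [[5.3, 0.3, 8], [0, 0, 0]], [[6, 0.4, 7.6], [0, 0, 0]], [[0, 0, 0], [0, 0, 0]]])

```text
clock: 27.35
tcp_pos: [0.4811, 0.2579, 0.0594]
tool_rot: [0.708, 0.019, -0.706, 0.019]
ft_force: [4.5, -2.4, -5.6]
width: 0.226
```

Emit:
drive_tool(series=[[[6.8, 0.4, 7], [0, 0, 0]], [[7.4, 0.4, 6.4], [0, 0, 0]], [[7.9, 0.5, 5.8], [0, 0, 0]], [[8.2, 0.5, 5.1], [0, 0, 0]], [[0, 0, 0], [0, 0, 0]]])

```text
clock: 27.85
tcp_pos: [0.5115, 0.2605, 0.0845]
tool_rot: [0.707, 0.019, -0.706, 0.019]
ft_force: [1.9, -3.6, -5.4]
width: 0.225
```

Emit:
drive_tool(series=[[[8.6, 0.5, 4.4], [0, 0, 0]], [[8.9, 0.5, 3.6], [0, 0, 0]], [[9.2, 0.5, 2.8], [0, 0, 0]], [[9.4, 0.6, 2], [0, 0, 0]], [[0, 0, 0], [0, 0, 0]]])

```text
clock: 28.35
tcp_pos: [0.5474, 0.2632, 0.0966]
tool_rot: [0.707, 0.019, -0.706, 0.019]
ft_force: [-0.3, -1.5, -9.9]
width: 0.223
```

```bash
python3 - <<'E'
from h import *
st()
b=cap('side'); save(b['frame'][75:205,110:260],'c13.png',None,4)
E
```

```text
{'clock': 28.35, 'joints': [-1.117, 0.377, 0.769, 1.719, -0.283, 1.159, -1.785], 'tcp_pos': [0.547, 0.263, 0.097], 'ft_force': [-0.265, -1.465, -9.941], 'width': 0.223}
toolaxes
 [[ 0.001  0.054 -0.999]
 [ 0.    -0.999 -0.054]
 [-1.    -0.    -0.001]]
```

View pics/c13.png

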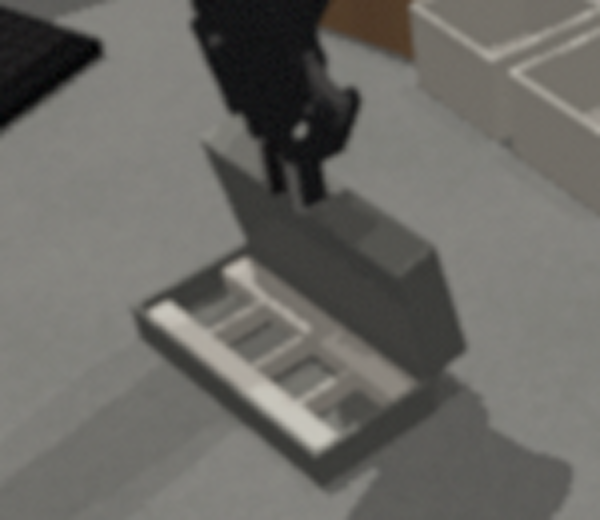

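The lid is swinging open with all four pockets visible. I'll continue past vertical.

Emit:
drive_tool(series=[[[9.5, 0.6, 0.2], [0, 0, 0]], [[9.6, 0.6, -0.4], [0, 0, 0]], [[9.6, 0.6, -1.2], [0, 0, 0]], [[9.5, 0.6, -2], [0, 0, 0]], [[0, 0, 0], [0, 0, 0]]])

```text
clock: 28.9
tcp_pos: [0.5873, 0.2663, 0.0943]
tool_rot: [0.708, 0.02, -0.705, 0.019]
ft_force: [0.3, 1.6, 2.6]
width: 0.228
```

Emit:
drive_tool(series=[[[9.4, 0.6, -2.5], [0, 0, 0]], [[7, 0.4, -2.5], [0, 0, 0]], [[0, 0, 0], [0, 0, 0]], [[0, 0, 0], [0, 0, 0]]])

```text
clock: 29.3
tcp_pos: [0.6028, 0.2675, 0.0892]
tool_rot: [0.708, 0.02, -0.705, 0.019]
ft_force: [2.0, 3.3, 4.2]
width: 0.227
```

Emit:
drive_tool(series=[[[0, 0, 0], [0, 0, 0]], [[0, 0, 0], [0, 0, 0]], [[0, 0, 0], [0, 0, 0]], [[0, 0, 40], [0, 0, 0]], [[0, 0, 40], [0, 0, 0]]], grip=0.6)

```text
clock: 29.8
tcp_pos: [0.5994, 0.2649, 0.1672]
tool_rot: [-0.706, -0.018, 0.708, -0.02]
ft_force: [1.3, 0.2, 0.6]
width: 0.601
```

Emit:
drive_tool(series=[[[-7, -30, 0], [0, 0, 7.5]], [[-7, -30, 0], [0, 0, 7.5]], [[-7, -30, 0], [0, 0, 7.5]], [[-7, -30, 0], [0, 0, 7.5]], [[-7, -30, 0], [0, 0, 7.5]]])

```text
clock: 30.3
tcp_pos: [0.5649, 0.1142, 0.1677]
tool_rot: [-0.662, -0.247, 0.663, -0.247]
ft_force: [0.3, -0.1, 0.3]
width: 0.603
```

```bash
python3 - <<'E'
from h import *
import pickle
from scipy.optimize import least_squares as ls
st()
a=cap('top');b=cap('side'); pickle.dump((a,b),open('p4.pkl','wb'))
pa=[p for _,p in purple(a) if p[1]>140];pb=[p for _,p in purple(b) if p[0]<330 and p[1]>170]
print(pa,pb)
for p in pa:
    for q in pb:
        x,e=tri(a,p,b,q)
        if e<.003: print(p,q,x.round(4),e)
P=np.array([(.4532,-.0017),(.4657,.0361),(.4811,.0594),(.5115,.0845),(.5474,.0966),(.5873,.0943),(.6028,.0892)])
r=ls(lambda v:np.hypot(P[:,0]-v[0],P[:,1]-v[1])-v[2],[.564,-.017,.111]); print(r.x,r.fun.round(4)); print(np.arctan2(P[:,1]-r.x[1],r.x[0]-P[:,0]))
# case rim from top
print('case corners px exp',[proj(a,(.518+x*np.cos(.06)-y*np.sin(.06),.2595+x*np.sin(.06)+y*np.cos(.06),.028)).round(1).tolist() for x,y in((-.046,-.096),(-.046,.096),(.046,-.096))])
save(a['frame'][130:250,80:210],'c14.png',None,4.5)
E
```

```text
{'clock': 30.3, 'joints': [-0.891, 0.223, 0.744, 1.714, -0.157, 1.267, -0.969], 'tcp_pos': [0.565, 0.114, 0.168], 'ft_force': [0.264, -0.116, 0.254], 'width': 0.603}
toolaxes
 [[-0.001  0.655 -0.756]
 [-0.001 -0.756 -0.655]
 [-1.    -0.     0.001]]
[array([292.75555556, 210.22222222]), array([392.99029126, 211.83495146]), array([294.11702128, 250.88297872])] [array([272.62601626, 242.06504065]), array([237.54615385, 268.17692308])]
[292.75555556 210.22222222] [272.62601626 242.06504065] [ 0.5177 -0.0898  0.0405] 0.00027808453065184793
[294.11702128 250.88297872] [237.54615385 268.17692308] [ 0.4247 -0.0916  0.0408] 9.881504163983407e-05
[ 0.56323144 -0.01294634  0.10995605] [ 0.0006 -0.0008 -0.0005  0.0004  0.0007 -0.     -0.0004]
[0.10185651 0.46594673 0.72213958 1.08275797 1.42727183 1.79156166
 1.94036873]
case corners px exp [[185.0, 228.6], [103.0, 234.2], [182.8, 189.4]]
```

View pics/c14.png

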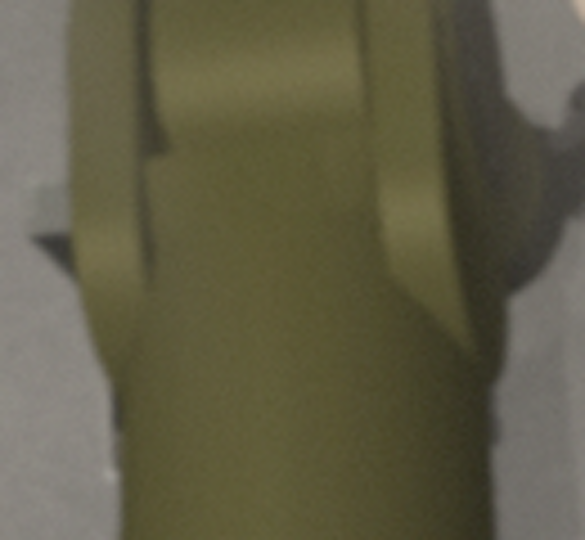

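The arm hides the case in this view. The arc fit gives hinge x 0.563 and lid at about 1.83 rad, so the case centre is about (0.5175, 0.2595) with yaw about 0.06. Small vials are at (0.518,-0.090) and (0.4247,-0.0916). I'll go to the first one.

Emit:
drive_tool(series=[[[-6.7, -29.2, 0], [0, 0, 7.5]], [[-6.7, -29.2, 0], [0, 0, 7.5]], [[-6.7, -29.2, 0], [0, 0, 7.5]], [[-6.7, -29.2, 0], [0, 0, 7.5]], [[-6.7, -29.2, 0], [0, 0, 7.5]]], grip=0.85)

```text
clock: 30.9
tcp_pos: [0.5316, -0.0308, 0.1678]
tool_rot: [-0.548, -0.447, 0.548, -0.447]
ft_force: [0.3, 0.7, 1.0]
width: 0.849
```

Emit:
drive_tool(series=[[[-6.7, -29.2, 0], [0, 0, 7.5]], [[-6.7, -29.2, 0], [0, 0, 7.5]], [[0, 0, 0], [0, 0, 0]], [[0, 0, 0], [0, 0, 0]]])

```text
clock: 31.3
tcp_pos: [0.5186, -0.0886, 0.168]
tool_rot: [0.487, 0.513, -0.487, 0.512]
ft_force: [0.4, 0.4, -0.5]
width: 0.852
```

```bash
python3 - <<'E'
from h import *
st()
E
```

```text
{'clock': 31.3, 'joints': [-0.632, 0.087, 0.798, 1.833, -0.066, 1.249, 0.236], 'tcp_pos': [0.519, -0.089, 0.168], 'ft_force': [0.357, 0.438, -0.524], 'width': 0.852}
toolaxes
 [[-0.     0.999  0.051]
 [ 0.001  0.051 -0.999]
 [-1.    -0.    -0.001]]
```

Emit:
drive_tool(series=[[[-0.6, -1.4, -40], [0, 0, 0]], [[0, 0, -40], [0, 0, 0]], [[0, 0, -40], [0, 0, 0]], [[0, 0, -34], [0, 0, 0]], [[0, 0, -20], [0, 0, 0]]])

```text
clock: 31.8
tcp_pos: [0.5164, -0.0875, -0.0091]
tool_rot: [0.485, 0.515, -0.487, 0.512]
ft_force: [0.3, 0.2, 0.6]
width: 0.852
```

Emit:
drive_tool(series=[[[0, 0, 0], [0, 0, 0]], [[0, 0, 0], [0, 0, 0]], [[0, 0, 0], [0, 0, 0]]])

```text
clock: 32.1
tcp_pos: [0.5197, -0.0892, -0.0045]
tool_rot: [0.487, 0.513, -0.485, 0.514]
ft_force: [-0.2, -0.6, 0.6]
width: 0.847
```

Emit:
drive_tool(series=[[[0, 0, 0], [0, 0, 0]], [[0, 0, 0], [0, 0, 0]], [[0, 0, 0], [0, 0, 0]], [[0, 0, 0], [0, 0, 0]], [[0, 0, 0], [0, 0, 0]]], grip=0, force=40)

```text
clock: 32.6
tcp_pos: [0.5187, -0.0897, -0.0052]
tool_rot: [0.487, 0.513, -0.486, 0.513]
ft_force: [-0.4, -0.0, 5.7]
width: 0.29
```

Emit:
drive_tool(series=[[[0, 0, 0], [0, 0, 0]], [[0, 0, 0], [0, 0, 0]], [[0, 0, 0], [0, 0, 0]]])

```text
clock: 32.9
tcp_pos: [0.5187, -0.0897, -0.0051]
tool_rot: [0.487, 0.513, -0.486, 0.513]
ft_force: [-1.2, -0.5, 5.9]
width: 0.294
```

Emit:
drive_tool(series=[[[0, 0, 40], [0, 0, 0]], [[0, 0, 40], [0, 0, 0]], [[0, 0, 20], [0, 0, 0]], [[0, 37, 0], [0, 0, 0]], [[0, 37, 0], [0, 0, 0]]])

```text
clock: 33.4
tcp_pos: [0.5188, -0.016, 0.0952]
tool_rot: [0.488, 0.512, -0.486, 0.513]
ft_force: [0.2, 1.0, 0.2]
width: 0.284
```

Emit:
drive_tool(series=[[[0, 37, 0], [0, 0, 0]], [[-0.5, 37, 0], [0, 0, 0]], [[-0.5, 37, 0], [0, 0, 0]], [[-0.5, 37, 0], [0, 0, 0]], [[-0.5, 37, 0], [0, 0, 0]]])

```text
clock: 33.9
tcp_pos: [0.5159, 0.1707, 0.094]
tool_rot: [0.486, 0.513, -0.486, 0.513]
ft_force: [0.7, -0.7, -0.0]
width: 0.293
```

Emit:
drive_tool(series=[[[-0.5, 37, 0], [0, 0, 0]], [[0, 37, 0], [0, 0, 0]], [[0, 37, 0], [0, 0, 0]], [[0, 2, 0], [0, 0, 0]], [[0, 0, 0], [0, 0, 0]]])

```text
clock: 34.4
tcp_pos: [0.5151, 0.2831, 0.0935]
tool_rot: [0.485, 0.514, -0.486, 0.514]
ft_force: [0.3, -0.6, -0.2]
width: 0.288
```

```bash
python3 - <<'E'
from h import *
import pickle
st()
a=cap('top');b=cap('side'); pickle.dump((a,b),open('p5.pkl','wb'))
print([p.round(1).tolist() for _,p in purple(a) if p[1]>140])
cs=[(.5175+x*np.cos(.06)-y*np.sin(.06),.2595+x*np.sin(.06)+y*np.cos(.06)) for x,y in((-.046,-.096),(-.046,.096),(.046,-.096))]
print('rim corners exp',[proj(b,(*q,.028)).round(1).tolist() for q in cs])
t=arm.get_state()['tcp_pos']; print('foot exp',proj(b,(t[0],t[1],t[2]+.005)),'pocket',proj(b,(.5161,.2825,.02)))
save(b['frame'][75:205,110:260],'c15.png',None,4)
E
```

```text
{'clock': 34.4, 'joints': [-1.028, 0.298, 0.566, 1.764, -0.174, 1.13, -0.35], 'tcp_pos': [0.515, 0.283, 0.094], 'ft_force': [0.348, -0.603, -0.211], 'width': 0.288}
toolaxes
 [[-0.001  0.998  0.057]
 [-0.001  0.057 -0.998]
 [-1.    -0.001  0.001]]
[[119.7, 211.4], [393.0, 211.7], [294.4, 250.9]]
rim corners exp [[188.1, 188.4], [142.9, 150.0], [218.1, 169.5]]
foot exp [169.8297497  133.43445081] pocket [174.62881462 157.45895223]
```

View pics/c15.png

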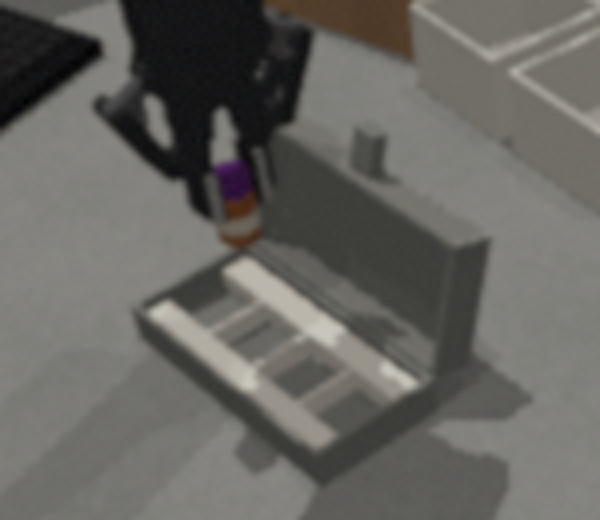

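Image budget is now spent. Rim corners match the prediction within about 2 px, and the vial hangs over pocket 2 (y=+23). I'll lower it.

Emit:
drive_tool(series=[[[0, 0, -25], [0, 0, 0]], [[0, 0, -25], [0, 0, 0]], [[0, 0, -20], [0, 0, 0]], [[0, 0, 0], [0, 0, 0]], [[0, 0, 0], [0, 0, 0]]])

```text
clock: 35.0
tcp_pos: [0.5162, 0.2808, 0.0246]
tool_rot: [0.487, 0.513, -0.487, 0.513]
ft_force: [0.9, 0.4, 0.6]
width: 0.287
```

Emit:
drive_tool(series=[[[0, 0, -10], [0, 0, 0]], [[0, 0, -8], [0, 0, 0]], [[0, 0, -4], [0, 0, 0]], [[0, 0, 0], [0, 0, 0]], [[0, 0, 0], [0, 0, 0]]])

```text
clock: 35.5
tcp_pos: [0.5158, 0.2823, 0.0022]
tool_rot: [0.486, 0.513, -0.486, 0.513]
ft_force: [0.4, -0.0, 0.1]
width: 0.291
```

Emit:
drive_tool(series=[[[0, 0, -2], [0, 0, 0]], [[0, 0, -1.5], [0, 0, 0]], [[0, 0, 0], [0, 0, 0]], [[0, 0, 0], [0, 0, 0]]])

```text
clock: 35.9
tcp_pos: [0.5159, 0.2824, -0.0011]
tool_rot: [0.486, 0.513, -0.486, 0.513]
ft_force: [0.0, 0.4, 2.1]
width: 0.287
```

Emit:
drive_tool(series=[[[0, 0, 0], [0, 0, 0]], [[0, 0, 0], [0, 0, 0]], [[0, 0, 0], [0, 0, 0]], [[0, 0, 20], [0, 0, 0]], [[0, 0, 40], [0, 0, 0]]], grip=0.55)

```text
clock: 36.4
tcp_pos: [0.513, 0.2808, 0.0561]
tool_rot: [0.484, 0.514, -0.489, 0.513]
ft_force: [-0.4, 1.1, 0.3]
width: 0.551
```

Emit:
drive_tool(series=[[[0, 0, 50], [0, 0, 0]], [[-9, -37.4, 0], [0, 0, 0]], [[-9, -37.4, 0], [0, 0, 0]], [[-9, -37.4, 0], [0, 0, 0]], [[-9, -37.4, 0], [0, 0, 0]]])

```text
clock: 36.9
tcp_pos: [0.4792, 0.1312, 0.1087]
tool_rot: [0.486, 0.513, -0.486, 0.513]
ft_force: [0.1, -0.7, 0.0]
width: 0.549
```

Emit:
drive_tool(series=[[[-9, -37.4, 0], [0, 0, 0]], [[-9, -37.4, 0], [0, 0, 0]], [[-9, -37.4, 0], [0, 0, 0]], [[-9, -37.4, 0], [0, 0, 0]], [[0, 0, 0], [0, 0, 0]]], grip=0.65)

```text
clock: 37.4
tcp_pos: [0.4425, -0.022, 0.1087]
tool_rot: [0.488, 0.512, -0.488, 0.511]
ft_force: [-0.5, -0.2, -0.5]
width: 0.648
```

```bash
python3 - <<'E'
from h import *
import pickle
st()
a=cap('top');b=cap('side')
pa=[p for _,p in purple(a) if p[1]>140 and p[0]<380];pb=[p for _,p in purple(b) if p[1]>140 and p[0]<330]
print(np.round(pa,1).tolist(),np.round(pb,1).tolist())
for p in pa:
    print('top ray at z .041/.044:',onz(a,*p,.041).round(4),onz(a,*p,.045).round(4))
    for q in pb:
        x,e=tri(a,p,b,q)
        if e<.004: print(p.round(1),q.round(1),x.round(4),round(e,4))
E
```

```text
{'clock': 37.4, 'joints': [-0.823, -0.1, 0.786, 2.085, 0.077, 1.128, -0.026], 'tcp_pos': [0.442, -0.022, 0.109], 'ft_force': [-0.496, -0.211, -0.485], 'width': 0.648}
toolaxes
 [[-0.     0.999  0.046]
 [ 0.001  0.046 -0.999]
 [-1.    -0.    -0.001]]
[[131.3, 212.4]] [[173.0, 150.5], [237.5, 268.4]]
top ray at z .041/.044: [0.516  0.2831 0.041 ] [0.5158 0.2819 0.045 ]
[131.3 212.4] [173.  150.5] [0.5158 0.2824 0.0437] 0.0003
```

The first small vial's cap triangulates to (0.516, 0.282, z 0.044), so it is upright on the pocket floor. The second vial hasn't moved.

Emit:
drive_tool(series=[[[-9, -35, 0], [0, 0, 0]], [[-8.5, -34.6, 0], [0, 0, 0]], [[0, 0, 0], [0, 0, 0]], [[0, 0, 0], [0, 0, 0]]])

```text
clock: 37.9
tcp_pos: [0.4266, -0.0856, 0.1087]
tool_rot: [0.486, 0.513, -0.486, 0.513]
ft_force: [-0.0, 0.7, 0.2]
width: 0.65
```

```bash
python3 - <<'E'
from h import *
st()
b=cap('side'); print([p.round(1).tolist() for _,p in purple(b) if p[1]>230])
E
```

```text
{'clock': 37.9, 'joints': [-0.761, -0.142, 0.855, 2.104, 0.118, 1.134, 0.094], 'tcp_pos': [0.427, -0.086, 0.109], 'ft_force': [-0.045, 0.661, 0.237], 'width': 0.65}
toolaxes
 [[ 0.001  0.999  0.055]
 [ 0.001  0.055 -0.999]
 [-1.     0.001 -0.001]]
[[237.4, 268.1], [354.6, 289.2]]
```

Emit:
drive_tool(series=[[[-1.7, -5.2, 0], [0, 0, 0]], [[0, 0, -35], [0, 0, 0]], [[0, 0, -35], [0, 0, 0]], [[0, 0, -30], [0, 0, 0]], [[0, 0, -14], [0, 0, 0]]])

```text
clock: 38.45
tcp_pos: [0.4227, -0.091, -0.0078]
tool_rot: [0.484, 0.515, -0.487, 0.513]
ft_force: [0.2, -0.2, -0.1]
width: 0.652
```

Emit:
drive_tool(series=[[[0, 0, 0], [0, 0, 0]], [[0, 0, 0], [0, 0, 0]], [[0, 0, 0], [0, 0, 0]]])

```text
clock: 38.75
tcp_pos: [0.4257, -0.0915, -0.0044]
tool_rot: [0.487, 0.513, -0.485, 0.514]
ft_force: [-0.9, 0.8, 0.6]
width: 0.648
```

Emit:
drive_tool(series=[[[0, 0, 0], [0, 0, 0]], [[0, 0, 0], [0, 0, 0]], [[0, 0, 0], [0, 0, 0]], [[0, 0, 0], [0, 0, 0]], [[0, 0, 0], [0, 0, 0]]], grip=0)

```text
clock: 39.25
tcp_pos: [0.4253, -0.0915, -0.0046]
tool_rot: [0.487, 0.513, -0.486, 0.514]
ft_force: [-1.2, 0.7, 6.5]
width: 0.291
```

```bash
python3 - <<'E'
from h import *
st()
E
```

```text
{'clock': 39.25, 'joints': [-0.739, 0.122, 0.938, 2.211, -0.131, 0.862, 0.336], 'tcp_pos': [0.425, -0.092, -0.005], 'ft_force': [-1.16, 0.722, 6.542], 'width': 0.291}
toolaxes
 [[ 0.001  0.999  0.054]
 [ 0.001  0.054 -0.999]
 [-1.     0.001 -0.001]]
```

Emit:
drive_tool(series=[[[0, 0, 40], [0, 0, 0]], [[0, 0, 40], [0, 0, 0]], [[0, 0, 20], [0, 0, 0]], [[12, 35, 0], [0, 0, 0]], [[12, 35, 0], [0, 0, 0]]])

```text
clock: 39.75
tcp_pos: [0.4496, -0.0211, 0.0959]
tool_rot: [0.488, 0.513, -0.485, 0.513]
ft_force: [0.9, 0.1, 0.1]
width: 0.289
```

Emit:
drive_tool(series=[[[12, 35, 0], [0, 0, 0]], [[12, 35, 0], [0, 0, 0]], [[12, 35, 0], [0, 0, 0]], [[12, 35, 0], [0, 0, 0]], [[12, 36, 0], [0, 0, 0]]])

```text
clock: 40.25
tcp_pos: [0.5087, 0.1556, 0.0946]
tool_rot: [0.486, 0.513, -0.486, 0.513]
ft_force: [0.5, 0.2, -1.0]
width: 0.291
```

Emit:
drive_tool(series=[[[12.5, 36.2, 0], [0, 0, 0]], [[0, 0, 0], [0, 0, 0]], [[0, 0, 0], [0, 0, 0]], [[0, 0, 0], [0, 0, 0]]])

```text
clock: 40.65
tcp_pos: [0.5207, 0.1889, 0.0945]
tool_rot: [0.486, 0.513, -0.487, 0.513]
ft_force: [-0.1, 0.1, -0.2]
width: 0.288
```

Emit:
drive_tool(series=[[[0, 0, -25], [0, 0, 0]], [[0, 0, -25], [0, 0, 0]], [[0, 0, -15], [0, 0, 0]], [[0, 0, 0], [0, 0, 0]], [[0, 0, 0], [0, 0, 0]]])

```text
clock: 41.15
tcp_pos: [0.5214, 0.1898, 0.0302]
tool_rot: [0.487, 0.513, -0.486, 0.513]
ft_force: [1.2, -1.1, -1.0]
width: 0.284
```

```bash
python3 - <<'E'
from h import *
st()
b=cap('side');a=cap('top')
pa=[p for _,p in purple(a) if p[1]>140 and p[0]<380];pb=[p for _,p in purple(b) if p[1]>140 and p[0]<330]
print(np.round(pa,1).tolist(),np.round(pb,1).tolist())
for p in pa:
    for q in pb:
        x,e=tri(a,p,b,q)
        if e<.006: print(p.round(1),q.round(1),x.round(4),round(e,4))
E
```

```text
{'clock': 41.15, 'joints': [-0.992, 0.326, 0.689, 1.904, -0.245, 0.996, -0.141], 'tcp_pos': [0.521, 0.19, 0.03], 'ft_force': [1.232, -1.099, -0.957], 'width': 0.284}
toolaxes
 [[ 0.     0.999  0.053]
 [-0.     0.053 -0.999]
 [-1.     0.     0.   ]]
[] [[195.6, 158.2]]
```

Emit:
drive_tool(series=[[[0, 0.5, -10], [0, 0, 0]], [[0, 0, -10], [0, 0, 0]], [[0, 0, -7], [0, 0, 0]], [[0, 0, 0], [0, 0, 0]], [[0, 0, 0], [0, 0, 0]]])

```text
clock: 41.75
tcp_pos: [0.5208, 0.1907, 0.0023]
tool_rot: [0.486, 0.513, -0.487, 0.513]
ft_force: [-0.3, 0.7, 0.3]
width: 0.29
```

Emit:
drive_tool(series=[[[0, 0, -2.5], [0, 0, 0]], [[0, 0, -1.5], [0, 0, 0]], [[0, 0, 0], [0, 0, 0]], [[0, 0, 0], [0, 0, 0]]])

```text
clock: 42.15
tcp_pos: [0.5214, 0.1911, -0.0005]
tool_rot: [0.486, 0.513, -0.486, 0.513]
ft_force: [-1.5, -0.7, 5.2]
width: 0.29
```

Emit:
drive_tool(series=[[[0, 0, 0], [0, 0, 0]], [[0, 0, 0], [0, 0, 0]], [[0, 0, 0], [0, 0, 0]], [[0, 0, 20], [0, 0, 0]], [[0, 0, 40], [0, 0, 0]]], grip=0.55)

```text
clock: 42.65
tcp_pos: [0.5183, 0.1899, 0.0564]
tool_rot: [0.484, 0.514, -0.489, 0.513]
ft_force: [1.2, 0.0, 0.9]
width: 0.548
```

Emit:
drive_tool(series=[[[0, 0, 50], [0, 0, 0]], [[0, 0, 50], [0, 0, 0]], [[0, 0, 20], [0, 0, -6]], [[0, 0, 0], [0, 0, -8]], [[0, 0, 0], [0, 0, -8]]])

```text
clock: 43.15
tcp_pos: [0.5215, 0.1912, 0.1797]
tool_rot: [0.577, 0.41, -0.576, 0.409]
ft_force: [-0.2, -0.0, -1.1]
width: 0.552
```

```bash
python3 - <<'E'
from h import *
st()
b=cap('side');a=cap('top')
pa=[p for _,p in purple(a) if p[1]>140];pb=[p for _,p in purple(b) if p[1]>130 and p[0]<400]
print(np.round(pa,1).tolist(),np.round(pb,1).tolist())
print('exp caps side',proj(b,(.5158,.2824,.044)),proj(b,(.5214,.1908,.044)))
for p in pa:
    for q in pb:
        x,e=tri(a,p,b,q)
        if e<.004: print(p.round(1),q.round(1),x.round(4),round(e,4))
E
```

```text
{'clock': 43.15, 'joints': [-1.099, 0.157, 0.777, 1.751, -0.116, 1.278, -0.63], 'tcp_pos': [0.522, 0.191, 0.18], 'ft_force': [-0.233, -0.038, -1.068], 'width': 0.552}
toolaxes
 [[ 0.002  0.944 -0.329]
 [ 0.002 -0.329 -0.944]
 [-1.     0.001 -0.002]]
[[170.9, 209.7], [393.0, 211.8]] [[319.4, 132.6], [347.1, 145.2], [173.0, 150.5], [195.3, 168.6], [354.6, 289.2]]
exp caps side [173.03504173 150.39420356] [195.5821262 168.3197552]
[170.9 209.7] [195.3 168.6] [0.5212 0.1914 0.0429] 0.0006
[393.  211.8] [354.6 289.2] [ 0.5087 -0.2915  0.1323] 0.0005
```

Both small vials are upright on their pocket floors: caps at z 0.044 and 0.043, within 1 px of prediction. I'll return to the tab to close the lid.

Emit:
drive_tool(series=[[[9, 8.4, 0], [0, 0, -7.5]], [[9, 8.4, 0], [0, 0, -7.5]], [[9, 8.4, 0], [0, 0, -7.5]], [[9, 8.4, 0], [0, 0, -7.5]], [[9, 8.4, 0], [0, 0, -7.5]]], grip=0.7)

```text
clock: 43.75
tcp_pos: [0.5662, 0.2332, 0.1781]
tool_rot: [-0.677, -0.204, 0.677, -0.204]
ft_force: [-0.4, -0.6, 0.3]
width: 0.705
```

Emit:
drive_tool(series=[[[9, 8.4, 0], [0, 0, -7.5]], [[9, 8.4, 0], [0, 0, -7.5]], [[9, 8.4, 0], [0, 0, -7.5]], [[9, 8.4, 0], [0, 0, -7.5]], [[0, 0, 0], [0, 0, 0]]])

```text
clock: 44.25
tcp_pos: [0.6023, 0.2679, 0.1775]
tool_rot: [-0.707, -0.023, 0.707, -0.024]
ft_force: [-0.3, 0.2, -1.3]
width: 0.699
```

```bash
python3 - <<'E'
from h import *
st()
E
```

```text
{'clock': 44.25, 'joints': [-1.122, 0.473, 0.91, 1.491, -0.375, 1.362, -1.691], 'tcp_pos': [0.602, 0.268, 0.178], 'ft_force': [-0.279, 0.233, -1.287], 'width': 0.699}
toolaxes
 [[-0.     0.067 -0.998]
 [-0.001 -0.998 -0.067]
 [-1.     0.001  0.   ]]
```

Emit:
drive_tool(series=[[[0, 0, -30], [0, 0, 0]], [[0, 0, -25], [0, 0, 0]], [[0, 0, -20], [0, 0, 0]], [[0, 0, -15], [0, 0, 0]], [[0, 0, 0], [0, 0, 0]]])

```text
clock: 44.75
tcp_pos: [0.6001, 0.2658, 0.0863]
tool_rot: [-0.705, -0.023, 0.708, -0.024]
ft_force: [-0.5, 0.5, -0.1]
width: 0.699
```

Emit:
drive_tool(series=[[[0, 0, 0], [0, 0, 0]], [[0, 0, 0], [0, 0, 0]], [[0, 0, 0], [0, 0, 0]], [[0, 0, 0], [0, 0, 0]], [[0, 0, 0], [0, 0, 0]]], grip=0, force=30)

```text
clock: 45.25
tcp_pos: [0.603, 0.2675, 0.0901]
tool_rot: [0.708, 0.023, -0.706, 0.022]
ft_force: [0.9, 2.6, 5.6]
width: 0.226
```

Gripped (width 0.226, about the 20 mm tab). I'll swing it back along the reverse arc.

Emit:
drive_tool(series=[[[-7, -0.4, 2.5], [0, 0, 0]], [[-9.4, -0.6, 2.5], [0, 0, 0]], [[-9.5, -0.6, 2], [0, 0, 0]], [[-9.6, -0.6, 1.2], [0, 0, 0]], [[-9.6, -0.6, 0.4], [0, 0, 0]]])

```text
clock: 45.75
tcp_pos: [0.5576, 0.264, 0.0979]
tool_rot: [0.708, 0.023, -0.706, 0.022]
ft_force: [4.4, 1.3, -0.3]
width: 0.23
```

Emit:
drive_tool(series=[[[-9.5, -0.6, -0.2], [0, 0, 0]], [[-9.4, -0.6, -2], [0, 0, 0]], [[-9.2, -0.5, -2.8], [0, 0, 0]], [[-8.9, -0.5, -3.6], [0, 0, 0]], [[-8.6, -0.5, -4.4], [0, 0, 0]]])

```text
clock: 46.25
tcp_pos: [0.511, 0.2603, 0.0856]
tool_rot: [-0.707, -0.022, 0.707, -0.022]
ft_force: [-1.0, -1.1, 12.3]
width: 0.226
```

Emit:
drive_tool(series=[[[-8.2, -0.5, -5.1], [0, 0, 0]], [[-7.9, -0.5, -5.8], [0, 0, 0]], [[-7.4, -0.4, -6.4], [0, 0, 0]], [[-6.8, -0.4, -7], [0, 0, 0]], [[0, 0, 0], [0, 0, 0]]])

```text
clock: 46.75
tcp_pos: [0.4769, 0.2575, 0.0586]
tool_rot: [-0.704, -0.022, 0.709, -0.023]
ft_force: [-4.0, -2.3, 5.9]
width: 0.221
```

Emit:
drive_tool(series=[[[-5.5, -0.4, -7.6], [0, 0, 0]], [[-5, -0.3, -8], [0, 0, 0]], [[-4.2, -0.3, -8.5], [0, 0, 0]], [[-3.4, -0.2, -8.8], [0, 0, 0]], [[0, 0, 0], [0, 0, 0]]])

```text
clock: 47.25
tcp_pos: [0.4579, 0.2559, 0.0249]
tool_rot: [-0.703, -0.021, 0.71, -0.024]
ft_force: [-6.6, -2.0, 3.7]
width: 0.225
```

Emit:
drive_tool(series=[[[-2.5, -0.2, -9.1], [0, 0, 0]], [[-1.8, -0.1, -9.4], [0, 0, 0]], [[0, 0, 0], [0, 0, 0]], [[0, 0, 0], [0, 0, 0]]])

```text
clock: 47.65
tcp_pos: [0.453, 0.2555, 0.0064]
tool_rot: [-0.703, -0.021, 0.711, -0.024]
ft_force: [-7.1, -1.7, 1.5]
width: 0.225
```

```bash
python3 - <<'E'
from h import *
st()
E
```

```text
{'clock': 47.65, 'joints': [-1.347, 0.353, 0.901, 1.997, -0.338, 0.96, -1.782], 'tcp_pos': [0.453, 0.255, 0.006], 'ft_force': [-7.113, -1.743, 1.525], 'width': 0.225}
toolaxes
 [[-0.011  0.064 -0.998]
 [-0.005 -0.998 -0.064]
 [-1.     0.004  0.011]]
```

Emit:
drive_tool(series=[[[-0.3, 0, -6], [0, 0, 0]], [[0, 0, -3], [0, 0, 0]], [[0, 0, 0], [0, 0, 0]]])

```text
clock: 47.95
tcp_pos: [0.4518, 0.2554, -0.0029]
tool_rot: [-0.702, -0.021, 0.711, -0.024]
ft_force: [-10.2, -2.4, 3.6]
width: 0.231
```

Emit:
drive_tool(series=[[[0, 0, -3], [0, 0, 0]], [[0, 0, 0], [0, 0, 0]], [[0, 0, 0], [0, 0, 0]]])

```text
clock: 48.25
tcp_pos: [0.4516, 0.2553, -0.0058]
tool_rot: [-0.702, -0.021, 0.711, -0.025]
ft_force: [-9.1, -2.1, 4.0]
width: 0.23
```

Emit:
drive_tool(series=[[[0.5, 0, -2], [0, 0, 0]], [[0, 0, 0], [0, 0, 0]], [[0, 0, 0], [0, 0, 0]]])

```text
clock: 48.55
tcp_pos: [0.4515, 0.2553, -0.0079]
tool_rot: [-0.702, -0.021, 0.712, -0.025]
ft_force: [-10.0, -2.5, 4.0]
width: 0.226
```

Emit:
drive_tool(series=[[[0.5, 0, -2], [0, 0, 0]], [[0, 0, 0], [0, 0, 0]], [[0, 0, 0], [0, 0, 0]]])

```text
clock: 48.85
tcp_pos: [0.4513, 0.2553, -0.0101]
tool_rot: [-0.701, -0.021, 0.712, -0.025]
ft_force: [-11.4, -2.9, 3.7]
width: 0.226
```

Emit:
drive_tool(series=[[[0.5, 0, -2], [0, 0, 0]], [[0, 0, 0], [0, 0, 0]], [[0, 0, 0], [0, 0, 0]]])

```text
clock: 49.15
tcp_pos: [0.4514, 0.2553, -0.0123]
tool_rot: [-0.701, -0.021, 0.712, -0.025]
ft_force: [-11.6, -2.6, 3.0]
width: 0.226
```

Emit:
drive_tool(series=[[[0.5, 0, -2], [0, 0, 0]], [[0, 0, 0], [0, 0, 0]], [[0, 0, 0], [0, 0, 0]]])

```text
clock: 49.45
tcp_pos: [0.4516, 0.2553, -0.014]
tool_rot: [-0.701, -0.021, 0.713, -0.025]
ft_force: [-12.7, -3.9, 6.7]
width: 0.229
```

Emit:
drive_tool(series=[[[0.5, 0, -2], [0, 0, 0]], [[0, 0, 0], [0, 0, 0]], [[0, 0, 0], [0, 0, 0]]])

```text
clock: 49.75
tcp_pos: [0.4515, 0.2554, -0.0143]
tool_rot: [-0.7, -0.022, 0.714, -0.025]
ft_force: [-20.3, -6.4, 26.2]
width: 0.228
```

```bash
python3 - <<'E'
from h import *
import pickle
st(); print(arm.get_state()['wrist_torque'])
b=cap('side');pickle.dump(b,open('p6.pkl','wb'))
_,b0=pickle.load(open('p0.pkl','rb'))
# lid label (beige) mask: compare with the start
def lab(c):
    h=cv2.cvtColor(c['frame'],cv2.COLOR_RGB2HSV); h[:115]=0;h[200:]=0;h[:,:130]=0;h[:,230:]=0
    m=cv2.inRange(h,(3,25,110),(25,120,255)); n,l,s,ce=cv2.connectedComponentsWithStats(m); i=1+np.argmax(s[1:,4]); 
    cnt=cv2.findContours((l==i).astype(np.uint8),0,1)[0][0]; ap=cv2.approxPolyDP(cnt,4,True)[:,0]
    return s[i].tolist(),ce[i].round(1).tolist(),ap.tolist()
print(lab(b0));print(lab(b))
E
```

```text
{'clock': 49.75, 'joints': [-1.316, 0.392, 0.874, 2.005, -0.379, 0.934, -1.748], 'tcp_pos': [0.451, 0.255, -0.014], 'ft_force': [-20.346, -6.363, 26.242], 'width': 0.228}
toolaxes
 [[-0.02   0.066 -0.998]
 [-0.005 -0.998 -0.065]
 [-1.     0.004  0.02 ]]
[-1.13513874  3.91685109  0.45706505]
([156, 134, 46, 31, 661], [178.4, 148.9], [[156, 141], [184, 164], [201, 156], [172, 134]])
([163, 135, 38, 33, 643], [179.5, 151.7], [[163, 141], [165, 153], [183, 167], [200, 158], [171, 135]])
```

Hard stop reached (fz 26 N, no further travel), and the label's front edge is 3 px lower than at the start, so the lid is seated. I'll unload, release, retreat and verify.

Emit:
drive_tool(series=[[[-3, 0, 0.5], [0, 0, 0]], [[0, 0, 0], [0, 0, 0]]])

```text
clock: 50.0
tcp_pos: [0.4518, 0.2554, -0.0141]
tool_rot: [-0.702, -0.022, 0.711, -0.024]
ft_force: [-10.1, -4.3, 11.9]
width: 0.227
```

Emit:
drive_tool(series=[[[0, 0, 0], [0, 0, 0]], [[0, 0, 0], [0, 0, 0]], [[0, 0, 0], [0, 0, 0]], [[0, 0, 0], [0, 0, 0]], [[0, 0, 0], [0, 0, 0]]], grip=0.7)

```text
clock: 50.5
tcp_pos: [0.4571, 0.2575, -0.0133]
tool_rot: [-0.706, -0.022, 0.707, -0.023]
ft_force: [-2.6, -0.6, -1.5]
width: 0.701
```

Emit:
drive_tool(series=[[[-3, 0, 20], [0, 0, 0]], [[0, 0, 40], [0, 0, 0]], [[0, 0, 50], [0, 0, 0]], [[0, 0, 50], [0, 0, 0]], [[0, 0, 30], [0, 0, 0]]])

```text
clock: 51.0
tcp_pos: [0.4573, 0.2585, 0.1812]
tool_rot: [0.708, 0.023, -0.705, 0.02]
ft_force: [1.0, 0.6, -0.9]
width: 0.699
```

Emit:
drive_tool(series=[[[0, -40, 0], [0, 0, 0]], [[0, -40, 0], [0, 0, 0]], [[0, -40, 0], [0, 0, 0]], [[10, -40, 0], [0, 0, 0]], [[10, -40, 0], [0, 0, 0]]])

```text
clock: 51.5
tcp_pos: [0.4757, 0.0564, 0.1775]
tool_rot: [0.707, 0.023, -0.706, 0.021]
ft_force: [0.9, -0.4, 0.8]
width: 0.7
```

```bash
python3 - <<'E'
from h import *
import pickle
st()
a=cap('top');b=cap('side');pickle.dump((a,b),open('p7.pkl','wb'))
a0,b0=pickle.load(open('p0.pkl','rb'))
def lab(c,box):
    u0,v0,u1,v1=box
    h=cv2.cvtColor(c['frame'],cv2.COLOR_RGB2HSV); k=np.zeros(h.shape[:2],np.uint8);k[v0:v1,u0:u1]=255
    m=cv2.inRange(h,(3,25,110),(25,120,255))&k; n,l,s,ce=cv2.connectedComponentsWithStats(m); i=1+np.argmax(s[1:,4]); 
    cnt=cv2.findContours((l==i).astype(np.uint8),0,1)[0][0]
    r=cv2.boxPoints(cv2.minAreaRect(cnt)); ap=cv2.approxPolyDP(cnt,4,True)[:,0]
    return int(s[i,4]),ce[i],ap.tolist()
T=(90,170,200,260);S=(130,115,230,200)
for x,y in((a0,b0),(a,b)):
    la,lb=lab(x,T),lab(y,S); print(la,lb); print('label centre tri',tri(x,la[1],y,lb[1]))
pa=[p for _,p in purple(a) if p[1]>140];pb=[p for _,p in purple(b) if p[1]>130]
print(np.round(pa,1).tolist(),np.round(pb,1).tolist())
E
```

```text
{'clock': 51.5, 'joints': [-1.409, -0.17, 1.158, 1.931, 0.16, 1.28, -1.809], 'tcp_pos': [0.476, 0.056, 0.177], 'ft_force': [0.95, -0.439, 0.769], 'width': 0.7}
toolaxes
 [[ 0.002  0.063 -0.998]
 [ 0.003 -0.998 -0.063]
 [-1.    -0.003 -0.002]]
(1544, array([139.08160622, 210.04080311]), [[176, 192], [167, 188], [173, 191], [165, 192], [166, 197], [123, 199], [127, 195], [120, 200], [121, 195], [105, 203], [111, 206], [111, 215], [104, 215], [114, 225], [148, 222], [152, 227], [151, 221], [168, 224], [166, 198]]) (661, array([178.40544629, 148.92889561]), [[156, 141], [184, 164], [201, 156], [172, 134]])
label centre tri (array([0.52035722, 0.25967389, 0.06098066]), np.float64(0.0003536953728654939))
(1068, array([129.01779026, 213.12734082]), [[166, 200], [117, 200], [108, 207], [113, 224], [107, 231], [109, 220], [103, 221], [101, 214], [106, 222], [101, 232], [108, 233], [112, 225], [121, 230], [123, 225], [146, 228], [148, 205]]) (708, array([177.61723164, 151.11581921]), [[155, 144], [184, 167], [200, 157], [172, 136]])
label centre tri (array([0.52101101, 0.28555932, 0.03645496]), np.float64(0.015086489663341987))
[[393.0, 211.8]] [[319.4, 132.6], [347.1, 145.2], [440.2, 220.9], [354.6, 289.2]]
```

```bash
python3 - <<'E'
from h import *
import pickle
_,b0=pickle.load(open('p0.pkl','rb')); a,b=pickle.load(open('p7.pkl','rb'))
h=np.array([.5632,.262,.028]); yaw=.06; ax=np.array([-np.sin(yaw),np.cos(yaw),0])
from scipy.spatial.transform import Rotation as R
def pt(x,y,th): # lid top point, case coords, lid angle th (opens upward)
    p=np.array([(x-.046),0,.030]); c,s=np.cos(th),np.sin(th)
    q=np.array([p[0]*c+p[2]*s,-p[0]*s+p[2]*c]); 
    return h+q[0]*np.array([np.cos(yaw),np.sin(yaw),0])+y*ax+[0,0,q[1]]
for th in (0,.03,.06,.1,.13): print(th,'label centre',proj(b,pt(0,0,th)).round(1),'front edge mid of lid',proj(b,pt(-.046,0,th)).round(1))
print('obs start 178.4,148.9  now 177.6,151.1')
# far-from-hinge shift vs near-hinge shift of label edge midpoints
print('tall cap',tri(a,(393,211.8),b,(354.6,289.2)))
for nm,u,v in (('jar',472,222),): pass
a0=pickle.load(open('p0.pkl','rb'))[0]
d=cv2.absdiff(cv2.cvtColor(b0['frame'],6+1),cv2.cvtColor(b['frame'],6+1))
for nm,(u0,v0,u1,v1) in dict(jar=(325,205,355,245),tape=(270,150,305,178),dish=(140,205,195,252)).items(): print(nm,'mean diff',d[v0:v1,u0:u1].mean().round(1),'max',d[v0:v1,u0:u1].max())
E
```

```text
0 label centre [177.7 150.5] front edge mid of lid [162.2 159.3]
0.03 label centre [177.9 149.9] front edge mid of lid [162.3 158.2]
0.06 label centre [178.2 149.3] front edge mid of lid [162.4 157.2]
0.1 label centre [178.5 148.5] front edge mid of lid [162.7 155.8]
0.13 label centre [178.8 147.9] front edge mid of lid [162.9 154.7]
obs start 178.4,148.9  now 177.6,151.1
tall cap (array([ 0.50863839, -0.2915337 ,  0.13230762]), np.float64(0.0005087553171425591))
jar mean diff 7.9 max 11
tape mean diff 7.8 max 11
dish mean diff 7.9 max 15
```

```bash
python3 - <<'E'
from h import *
print(job.finish_job())
E
```

```text
the job is handed in; nothing more can be done
None
```

I handed the job in at about 51 s of the 210 s limit, and my last checks agree with a finished setup. I did not measure the jaw force on the tall vial directly.

**What I did**
- **Tall vial and chuck:** I stood the tall vial on the chuck floor and turned the sleeve 139° clockwise in one grasp. Wrist torque rose from about 0.23 to 0.39 N m near the end.
- **Case and small vials:** I opened the lid to about 1.83 rad and put both small vials into pockets (y = +23 and −69 mm). One had been knocked about 3 cm aside, so I measured it again first. I then closed the lid until it stopped hard at about 26 N.

**Last checks**
- **Tall vial:** its cap is at (0.509, −0.292), on the chuck's axis to within 1 mm, at the right height.
- **Small vials:** before the lid closed, their caps were at z = 0.044 and 0.043 m, as expected for standing on the pocket floors.
- **Lid:** its label sits where a lid angle of about 0 puts it, against about 0.09 rad at the start.
- **Bystanders:** unchanged in the side view. The arm had been lifted clear of everything.

**What disagreed or was left unsure**
- **Reported height:** the fingertips stand about 34 mm higher than the reported TCP pose implies. My first grasp closed above the vial because of this. I confirmed the offset by touching the bench and used it from then on.
- **Jaw force:** I judged the grip from the torque rise, the turn angle and the centred vial. Torque read only 0.09 N m after the last hold.
- **Top view:** in the final check the arm hid part of the lid, so the lid check is from the side camera and the contact force only.

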